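Book a turning job's tools out of the tool store

ROBOT

A 6-joint arm with a two-finger parallel gripper is mounted at the origin on the work surface. World frame = base frame: x ahead of the robot, y to its left, z up, the work surface at z = 0. Lengths are in m, angles in degrees, forces in N, time in s.
With the tool pointing down it reaches from about 0.35 to 0.975 m from the base axis. Payload 7.1 kg.
Tool frame: the origin (TCP) lies on the centre line of the jaws, within the pads' length; the fingertips stand 14 mm ahead of it and the grasp point (between the pads) lies 5 mm behind it; z points along the fingers, y is the line along which they close (so a half turn about z gives the same grasp; the last joint's range is limited). The gripper opens to 88 mm and grips with 3 to 60 N. Pads are 20 mm wide; open, the fingers measure 115 mm over their backs; the gripper's body (75 mm by 178 mm) begins 61 mm behind the grasp point.
Start: joints at [-77.578, 24.242, 93.386, -0, 62.372, -1.089], TCP at [0.146, -0.608, 0.237] pointing down, gripper open.
Joint ranges: [-172.04, 172.04], [-51.8, 120.97], [4.93, 147.93], [-75.15, 255.16], [6.16, 154.13], [-145.62, 145.62]. Speed limits (degrees/s): [136.94, 136.94, 172.46, 180, 180, 180].

INTERFACE

Orientations are given as [roll, pitch, yaw] about the fixed x, y, z axes, in that order (R = Rz(yaw) Ry(pitch) Rx(roll)).
In Python, from workcell import robot gives the robot as it stands. The module is installed in compiled form; this text tells all that it offers.
- The arm moves only by the shell command python3 -m creep 'ROWS'. ROWS is JSON, one flat list of numbers, 7 for each row, row after row: the shift along the tool's x, y, z normalised to -1 to 1, where 1 is 75 cm, then the turn, a rotation vector about the tool's x, y, z normalised to -1 to 1, where 1 is pi rad, then the closure, from 0 (fully open) to 1 (shut). In form: [tx, ty, tz, wx, wy, wz, claw, tx, ty, tz, wx, wy, wz, claw, ...]. A call has exactly 8 rows; each row is the pose to reach, as a shift and turn from the pose commanded when the call began, along the tool's axes at that moment, turning the shorter way round; what a row does not reach only later rows make up. A row lasts 1/12 s, in which the tool goes at most 41.7 mm and 7.16 degrees, less where a joint would pass 70% of its speed; a pose out of reach is approached as far as the arm can. A call with a number of a shift or a turn outside -1 to 1 is refused whole. A call with a gripper value outside its range is refused whole. The fingers move at their own pace and stop on an object; the grip force is fixed at half the most. Time passes only in rows, so rows that repeat a pose let the fingers close, or fill a call up. It gives the time, the measured TCP pose, the force, the opening and the grip force at its end, in the units of the state.
- robot.sense(): the state, without advancing time (a new reading comes with each control period).
- robot.grab_frame(name): name is "scene" or "top" or "wrist"; returns the picture (400x640x3 uint8, red, green, blue); there is no depth.
- robot.camera_model(name): a dict with "fx", "fy", "cx", "cy" (pixels), "R" (3x3) and "t" (3): a world point X has camera coordinates R X + t. Camera axes: x right, y down, z forward; pixel columns grow to the right and rows downward; lengths in m; the calibration is good to about 2 mm. The wrist camera is an equidistant fisheye: a pixel r from the principal point sees the ray r / f radians off the axis. A picture is of the moment at which its call begins: read the wrist's pose just before it. camera_model takes no time and is no camera call; for the wrist camera it gives the pose at the moment of the call.
- robot.finish_job(): hands the job in; it is judged then, once.
The state is a dict: "clock": time; "joint_positions": joint angles; "joint_velocities": joint speeds; "joint_efforts": joint torques, N m; "tcp_pos": TCP position; "eef_rot": TCP orientation; "contact_force": force on the tool from outside, world axes, zero at the start; "wrist_torque": the same for the moment, N m; "opening": finger opening in m; "grasp_force": force on a finger pad.
Only numpy, scipy, OpenCV 4.12 (cv2) and the standard library are available. Lean on these libraries where they do the work, as an engineer would, in place of code of your own. Each camera call takes 0.05 s, during which the arm holds its last target. There are 200 camera calls.

TASK

Book out this turning job: stand the tin in the middle of the scanner's round pad with the middle of its label squarely facing the scanner's window, let go of it, and press the scan button fully down while it stands so. The tin, standing upright on the tray's floor, and every turning tool in the wooden pocket tray must all end up in the grey job tray (the tools may go before or after the scan); do not knock over the mug.

Things in the scene. Friction and masses are not known exactly. Their poses are not given: they have to be found in the camera images.
- pocket_tray: Wooden pocket tray, 200 x 156 x 15 mm high, fixed. Origin: centre of its underside; z up. 2 pockets along its x by 3 along its y, each 91 x 44 mm inside and 9 mm deep (pocket floor 6 mm above the bench); pocket centres at x = -48.5, +48.5 mm and y = -50, 0, +50 mm.
- job_tray: Grey plastic open job tray, fixed, outside 275 (its x) x 210 (its y) x 28 mm high, walls and floor 5 mm thick. Origin: centre of its underside; z up. It and the scanner stand one on the robot's left and one on its right; which is which varies.
- scanner: Bench label scanner, fixed: aluminium base plate 235 (its x) x 160 (y) x 4 mm with a flush dark round pad mark 86 mm across on its -x half; at its +x end a black block 60 x 110 mm, top 84 mm above the bench, with a glass window looking along -x over the pad. Origin: centre of the underside of the base plate; z up.
- scan_pad (a point): Centre of the round pad mark, on the plate's upper face (scanner frame -37.5, 0, 4 mm).
- scan_window (a point): Centre of the scanner's window, on the block's face towards the pad, 90 mm from the pad's centre (scanner frame 52.5, 0, 42 mm).
- scan_button (a joint): Spring push button on top of the scanner block, 28 mm across; value in m, 0 when up, 0.006 when fully down (4 N); pushed straight down, it springs back.
- scan_button_top (a point): Centre of the button's upper face, about 0.1 m above the bench; moves down with the button.
- tin: Closed round dark steel tin, 64 mm across, 70 mm high, 0.2 to 0.42 kg, standing loose. Origin: centre of its underside; z up. Its +x axis points out through the middle of its white paper label, which covers 85 degrees of its side; from there a white paper tab 18 mm wide runs over the rim to the middle of the top, visible from above.
- tin_label (a point): Middle of the tin's label, on the side wall, 32 mm from the axis and 35 mm up.
- tool0: Turning tool: steel bar 80 (its x) x 18 (y) x 22 mm high (z), 0.18 kg, 14 mm wide over its last 14 mm at +x, a small brass insert on top there. Origin: centre of its underside. Starts in a pocket of the tray, z up, roughly along the tray's x, standing 13 mm above the tray's walls. 4 to 6 of the six are there, in any pockets; absent ones read None.
- tool1: Turning tool: steel bar 80 (its x) x 18 (y) x 22 mm high (z), 0.18 kg, 14 mm wide over its last 14 mm at +x, a small brass insert on top there. Origin: centre of its underside. Starts in a pocket of the tray, z up, roughly along the tray's x, standing 13 mm above the tray's walls. 4 to 6 of the six are there, in any pockets; absent ones read None.
- tool2: Turning tool: steel bar 80 (its x) x 18 (y) x 22 mm high (z), 0.18 kg, 14 mm wide over its last 14 mm at +x, a small brass insert on top there. Origin: centre of its underside. Starts in a pocket of the tray, z up, roughly along the tray's x, standing 13 mm above the tray's walls. 4 to 6 of the six are there, in any pockets; absent ones read None.
- tool3: Turning tool: steel bar 80 (its x) x 18 (y) x 22 mm high (z), 0.18 kg, 14 mm wide over its last 14 mm at +x, a small brass insert on top there. Origin: centre of its underside. Starts in a pocket of the tray, z up, roughly along the tray's x, standing 13 mm above the tray's walls. 4 to 6 of the six are there, in any pockets; absent ones read None.
- tool4: Turning tool: steel bar 80 (its x) x 18 (y) x 22 mm high (z), 0.18 kg, 14 mm wide over its last 14 mm at +x, a small brass insert on top there. Origin: centre of its underside. Starts in a pocket of the tray, z up, roughly along the tray's x, standing 13 mm above the tray's walls. 4 to 6 of the six are there, in any pockets; absent ones read None.
- tool5: Turning tool: steel bar 80 (its x) x 18 (y) x 22 mm high (z), 0.18 kg, 14 mm wide over its last 14 mm at +x, a small brass insert on top there. Origin: centre of its underside. Starts in a pocket of the tray, z up, roughly along the tray's x, standing 13 mm above the tray's walls. 4 to 6 of the six are there, in any pockets; absent ones read None.
- mug: Bystander: white mug, 80 mm across, 85 mm high, on the right. Origin: centre of its underside; z up.
There are look-alikes about, which are no part of the job. Leave any green, orange or purple look-alike of the tool0 alone.

How it is judged (in metres and radians):
On the way, in this order (a step that is already met when the one before it is completed fails the run):
1. the tin stands on the scanner's pad, let go, its label facing the window (horizontal distance between tin and scan_pad below 0.02 m and angle between tin's own z axis and vertical below 0.12 rad and angle between the x axis of tin and the x axis of scanner, either way round below 0.26 rad and horizontal distance between tin_label and scan_window below 0.09 m and z of tin in the frame of scanner below 0.012 m and contact force between the fingers and tin below 0.1 N and linear speed of tin below 0.02 m/s), for 0.3 s.
2. the scan button is pressed fully down while the label faces the window (horizontal distance between tin and scan_pad below 0.02 m and angle between tin's own z axis and vertical below 0.12 rad and angle between the x axis of tin and the x axis of scanner, either way round below 0.26 rad and horizontal distance between tin_label and scan_window below 0.09 m and z of tin in the frame of scanner below 0.012 m and value of joint scan_button above 0.0045 m), for 0.05 s.
At the end, for the whole second after the job is handed in: Tin upright (within 7 degrees) on the job tray's floor and every tool at rest within its walls, after a scan: tin within 20 mm of the pad's centre, label within 15 degrees of facing the window, button pressed 4.5 mm or more (x of tin in the frame of job_tray between -0.115 and 0.115 m and y of tin in the frame of job_tray between -0.083 and 0.083 m and z of tin in the frame of job_tray below 0.013 m and angle between tin's own z axis and vertical below 0.12 rad and x of tool0 in the frame of job_tray between -0.13 and 0.13 m and y of tool0 in the frame of job_tray between -0.098 and 0.098 m and z of each of tool0, tool1, tool2, tool3, tool4, tool5 in the frame of job_tray below 0.05 m and linear speed of each of tool0, tool1, tool2, tool3, tool4, tool5 below 0.03 m/s and x of tool1 in the frame of job_tray between -0.13 and 0.13 m and y of tool1 in the frame of job_tray between -0.098 and 0.098 m and x of tool2 in the frame of job_tray between -0.13 and 0.13 m and y of tool2 in the frame of job_tray between -0.098 and 0.098 m and x of tool3 in the frame of job_tray between -0.13 and 0.13 m and y of tool3 in the frame of job_tray between -0.098 and 0.098 m and x of tool4 in the frame of job_tray between -0.13 and 0.13 m and y of tool4 in the frame of job_tray between -0.098 and 0.098 m and x of tool5 in the frame of job_tray between -0.13 and 0.13 m and y of tool5 in the frame of job_tray between -0.098 and 0.098 m); the robot touches nothing.
It fails at once if the mug is knocked over (angle between mug's own z axis and vertical above 0.6 rad).
Of tool0, tool1, tool2, tool3, tool4, tool5 only 4 to 6 are there at a start; the rules pass over those that are not, and their reading is None.
At some moment in a run one of tin may be knocked a few centimetres aside while the robot is not near it.
Once in a run the grip may slacken for a moment while it holds something.
It also fails if it takes over 210 s, if anything falls off the work surface, if the arm or the gripper's body presses on something with over 40 N, if the wrist force passes 120 N, or if a joint passes its speed limit or range.

## Working session

There is one attempt and no reset: what is moved stays moved. The work goes in short steps, Python scripts to look and compute and a shell command to move; the robot and the scene stay as the last step left them, time stands still between calls to the robot, and variables do not carry over. Pictures are saved under pics/ and viewed, at most 14 in all, crops included, and the job is handed in when it is done.

```bash
mkdir -p pics; python3 - <<'E'
from workcell import robot
import cv2,json
print(robot.sense())
for n in("scene","top"):
    f=robot.grab_frame(n); cv2.imwrite(f"pics/{n}0.png",cv2.cvtColor(f,cv2.COLOR_RGB2BGR)); m=robot.camera_model(n); print(n,m)
E
```

```text
{'clock': 0.0, 'joint_positions': array([-7.75787023e+01,  2.42845442e+01,  9.34305022e+01, -7.44092627e-04,
        6.23711525e+01, -1.08851667e+00]), 'joint_velocities': array([-0.06867537, -0.07060813,  0.00315069, -0.09779506, -0.00103042,
        0.02159525]), 'joint_efforts': array([-1.93435269e-03, -5.44631052e+01, -2.73661691e+01,  6.42411411e-02,
        2.28342321e-02, -1.13913802e-04]), 'tcp_pos': array([ 0.1459181 , -0.60719155,  0.23590682]), 'eef_rot': array([-1.79913804e+02, -9.78919647e-04,  1.35101592e+01]), 'contact_force': array([-0.22900988, -0.59602934, -0.64525284]), 'wrist_torque': array([0.04104631, 0.00453701, 0.00532089]), 'grasp_force': 0.0, 'opening': 0.08781368181125457}
scene {'fx': 360.8127767091033, 'fy': 360.8127767091033, 'cx': 320.55554021124857, 'cy': 197.50748126850098, 'R': array([[ 0.17133257,  0.98519328,  0.00627373],
       [ 0.82718269, -0.14038841, -0.54411386],
       [-0.53517656,  0.09841395, -0.83898793]]), 't': array([-0.03683702, -0.36561477,  1.24859147])}
top {'fx': 383.13746884613823, 'fy': 383.13746884613823, 'cx': 317.6016601295766, 'cy': 204.16154887212537, 'R': array([[-4.48576712e-04, -9.99997765e-01,  2.06613517e-03],
       [-9.78404027e-01,  1.18157962e-05, -2.06701622e-01],
       [ 2.06701136e-01, -2.11423651e-03, -9.78401845e-01]]), 't': array([-0.0474947 ,  0.48716739,  1.28257377])}
```

View pics/top0.png

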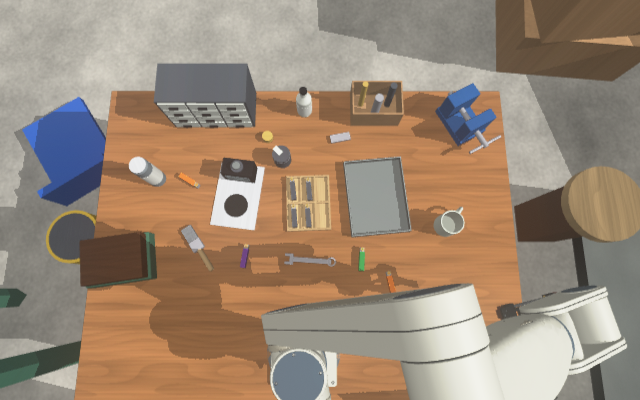

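View pics/scene0.png

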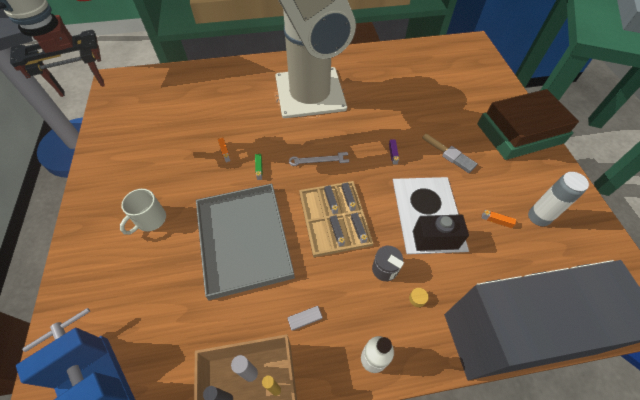

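The top view shows the tin at (282,156) with its tab pointing up-left, and the scanner on the left with its block at (238,168) and pad at (236,205). The pocket tray is at (308,203) with what look like 4 dark tools, the job tray at (377,196) and the mug at (451,222). 

Things that could be mistaken for a tool are purple (245,257), green (362,259), orange (391,283), orange (188,180) and the grey block (340,138). For the tin, they are the brass cap (267,136) and the bottles (304,102) and (147,171). I choose the dark tin with the white tab, and the dark bars in the wooden pockets.

```bash
cat > h.py <<'E'
import numpy as np,cv2
from workcell import robot
def px(X,m):
    c=m["R"]@np.asarray(X,float)+m["t"]; return np.array([m["fx"]*c[0]/c[2]+m["cx"],m["fy"]*c[1]/c[2]+m["cy"]])
def plane(p,m,z,fish=False):
    a=(np.asarray(p,float)-[m["cx"],m["cy"]])/m["fx"]
    if fish:
        r=np.hypot(*a)+1e-12; d=np.r_[a/r*np.sin(r),np.cos(r)]
    else: d=np.r_[a,1]
    d=m["R"].T@d; o=-m["R"].T@m["t"]
    return o+d*(z-o[2])/d[2]
def grab(n,f=None):
    m=robot.camera_model(n); im=cv2.cvtColor(robot.grab_frame(n),cv2.COLOR_RGB2BGR)
    if f: cv2.imwrite(f"pics/{f}.png",im)
    return im,m
E
python3 - <<'E'
import cv2,numpy as np
a=cv2.imread('pics/top0.png')[140:250,200:420]; b=cv2.imread('pics/scene0.png')[160:290,290:480]
a=cv2.resize(a,(780,390),interpolation=cv2.INTER_CUBIC);
b=cv2.resize(b,None,fx=4,fy=4,interpolation=cv2.INTER_CUBIC)
cv2.imwrite('pics/c1.png',a);cv2.imwrite('pics/c2.png',b)
E
```

```text
(no output)
```

View pics/c1.png

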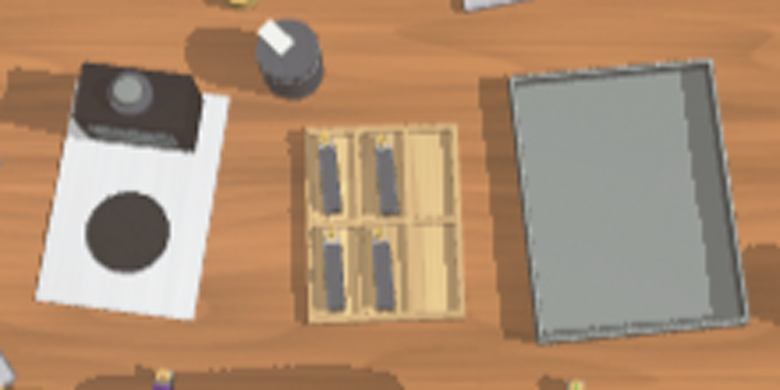

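View pics/c2.png

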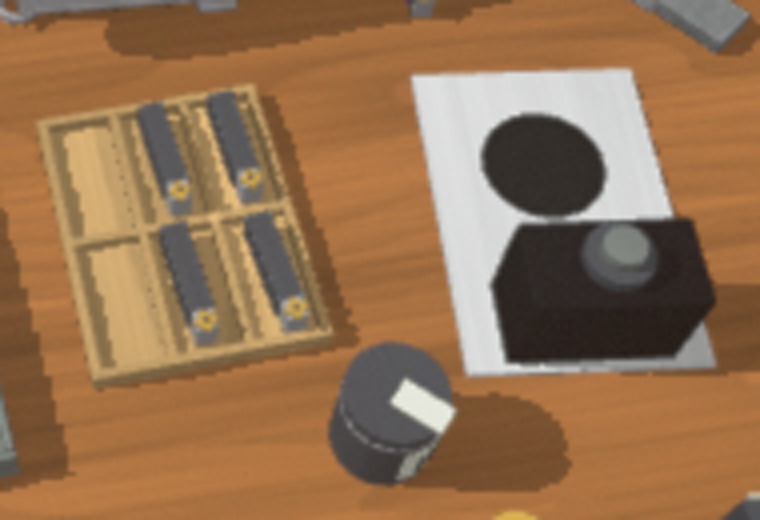

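The crops confirm four dark tools with brass inserts, in the left and middle columns with the right column empty. The tin's tab points towards +x+y, and the scanner block is at +x with its window facing back over the pad. Now I'll measure them.

```bash
cat > meas.py <<'E'
from h import *
def blobs(mask,amin,roi):
    x0,y0,x1,y1=roi; mk=np.zeros_like(mask); mk[y0:y1,x0:x1]=mask[y0:y1,x0:x1]
    cs,_=cv2.findContours(mk,cv2.RETR_EXTERNAL,cv2.CHAIN_APPROX_NONE)
    return [c for c in cs if cv2.contourArea(c)>=amin]
def onplane(c,m,z): return np.array([plane(p,m,z)[:2] for p in c.reshape(-1,2)],np.float32)
if __name__=="__main__":
    im=cv2.imread('pics/top0.png'); m=robot.camera_model("top")
    hsv=cv2.cvtColor(im,cv2.COLOR_BGR2HSV); H,S,V=cv2.split(hsv)
    def show(n,mask,amin,roi,z):
        for c in blobs(mask.astype(np.uint8)*255,amin,roi):
            w=onplane(c,m,z); r=cv2.minAreaRect(w); M=cv2.moments(c); ce=plane((M['m10']/M['m00'],M['m01']/M['m00']),m,z)
            print(n,'px',(M['m10']/M['m00'],M['m01']/M['m00']),'cent',ce.round(4)[:2],'rect',np.round(r[0],4),np.round(r[1],4),round(r[2],1),'diam',round(2*np.sqrt(cv2.contourArea(w)/np.pi),4))
            print('   corners',np.round(cv2.boxPoints(r),3).tolist())
    show('plate',(S<60)&(V>170),200,(205,150,270,235),.004)
    show('pad',(V<90),100,(215,186,258,222),.004)
    show('tintab',(S<70)&(V>170),15,(268,140,295,160),.07)
    show('tin',((S<90)&(V<120))|((S<70)&(V>170)),30,(268,142,296,170),.07)
    show('tools',(S<90)&(V<130),20,(284,172,318,234),.028)
    show('ptray',(H>10)&(H<30)&(S>60)&(V>185),60,(280,170,335,236),.015)
    show('jobtray',(S<60)&(V<190),300,(335,145,420,245),.028)
    show('button',(S<60)&(V>85),20,(225,152,246,175),.1)
E
python3 meas.py
```

```text
plate px (236.83804143126176, 202.5099654739485) cent [0.5032 0.2436] rect [0.5308 0.2431] [0.1612 0.237 ] 82.7 diam 0.1897
   corners [[0.40299999713897705, 0.17800000309944153], [0.6380000114440918, 0.14800000190734863], [0.6589999794960022, 0.30799999833106995], [0.4230000078678131, 0.33799999952316284]]
pad px (235.60951008645534, 204.9942363112392) cent [0.494  0.2477] rect [0.4942 0.248 ] [0.0736 0.0764] 0.0 diam 0.0765
   corners [[0.4569999873638153, 0.28600001335144043], [0.4569999873638153, 0.20999999344348907], [0.531000018119812, 0.20999999344348907], [0.531000018119812, 0.28600001335144043]]
tintab px (277.5, 150.0) cent [0.6788 0.0941] rect [0.6788 0.0941] [0.0341 0.0178] 44.2 diam 0.0268
   corners [[0.6600000262260437, 0.08900000154972076], [0.6729999780654907, 0.07599999755620956], [0.6970000267028809, 0.10000000149011612], [0.6850000023841858, 0.1120000034570694]]
tin px (281.15506508205993, 156.18619128466327) cent [0.6558 0.0807] rect [0.655  0.0813] [0.0781 0.0635] 0.8 diam 0.0699
   corners [[0.6150000095367432, 0.11299999803304672], [0.6159999966621399, 0.04899
[... 1539 characters left out ...]
-0.11400000005960464], [0.6230000257492065, -0.10700000077486038], [0.6169999837875366, 0.09000000357627869]]
jobtray px (376.2968659650746, 196.3736941521144) cent [ 0.5203 -0.2565] rect [ 0.5243 -0.2566] [0.2758 0.2113] 5.4 diam 0.2676
   corners [[0.37700000405311584, -0.164000004529953], [0.3970000147819519, -0.375], [0.671999990940094, -0.3490000069141388], [0.6520000100135803, -0.1379999965429306]]
button px (236.4409090909091, 165.66060606060603) cent [0.6114 0.2301] rect [0.6121 0.2299] [0.0468 0.0376] 2.3 diam 0.0414
   corners [[0.5879999995231628, 0.24799999594688416], [0.5899999737739563, 0.20999999344348907], [0.6359999775886536, 0.21199999749660492], [0.6349999904632568, 0.25]]
```

Measured sizes match the given ones: plate 237 x 161, tab 34 x 18, job tray 276 x 211. I'll fly over to the tin, then take a wrist view.

```bash
cat > plan.py <<'E'
# plan.py x y z yaw : shift/turn from the present pose in creep units (tool taken as pointing down)
import sys,numpy as np
from scipy.spatial.transform import Rotation as R
from workcell import robot
s=robot.sense(); x,y,z,yaw=map(float,sys.argv[1:5])
Rc=R.from_euler('xyz',s['eef_rot'],degrees=True); Rt=R.from_euler('xyz',[180,0,yaw],degrees=True)
d=Rc.inv().apply(np.array([x,y,z])-s['tcp_pos'])/.75; w=(Rc.inv()*Rt).as_rotvec()/np.pi
print('rows',d.round(4),w.round(4),'| at',s['tcp_pos'].round(4),s['eef_rot'].round(2),'t',round(s['clock'],1),'open',round(s['opening'],4),'grip',round(float(s['grasp_force']),1),'j6',s['joint_positions'][5].round(1))
E
R='0.296,-0.244,-0.028,0,0,0,0'
python3 -m creep "[0.296,-0.244,-0.028,0,0,0,0, 0.296,-0.244,-0.028,0,0,0,0, 0.296,-0.244,-0.028,0,0,0,0, 0.296,-0.244,-0.028,0,0,0,0, 0.296,-0.244,-0.028,0,0,0,0, 0.296,-0.244,-0.028,0,0,0,0, 0.296,-0.244,-0.028,0,0,0,0, 0.296,-0.244,-0.028,0,0,0,0]"
python3 -m creep "[0.296,-0.244,-0.028,0,0,0,0, 0.296,-0.244,-0.028,0,0,0,0, 0.296,-0.244,-0.028,0,0,0,0, 0.296,-0.244,-0.028,0,0,0,0, 0.296,-0.244,-0.028,0,0,0,0, 0.296,-0.244,-0.028,0,0,0,0, 0.296,-0.244,-0.028,0,0,0,0, 0.296,-0.244,-0.028,0,0,0,0]"
python3 plan.py 0.64 0.08 0.30 43.7
```

```text
clock: 0.77
tcp_pos: [0.3217, -0.3732, 0.2579]
eef_rot: [-179.9, -0.1, 13.8]
contact_force: [-0.8, -0.3, 0.2]
opening: 0.0881
grasp_force: 0.0
clock: 1.43
tcp_pos: [0.4957, -0.1441, 0.2792]
eef_rot: [-180.0, -0.2, 13.8]
contact_force: [-0.2, -0.5, -0.7]
opening: 0.0878
grasp_force: 0.0
rows [ 0.258  -0.2444 -0.027 ] [ 1.000e-04 -8.000e-04 -1.663e-01] | at [ 0.4957 -0.1441  0.2792] [-1.7999e+02 -1.5000e-01  1.3770e+01] t 1.4 open 0.0878 grip 0.0 j6 58.6
```

```bash

python3 -m creep "[0.258,-0.244,-0.027,0,0,-0.166,0, 0.258,-0.244,-0.027,0,0,-0.166,0, 0.258,-0.244,-0.027,0,0,-0.166,0, 0.258,-0.244,-0.027,0,0,-0.166,0, 0.258,-0.244,-0.027,0,0,-0.166,0, 0.258,-0.244,-0.027,0,0,-0.166,0, 0.258,-0.244,-0.027,0,0,-0.166,0, 0.258,-0.244,-0.027,0,0,-0.166,0]"
python3 - <<'E'
from h import *
import pickle
im,m=grab("wrist","w1"); pickle.dump(m,open('w1.pkl','wb')); im,m=grab("top","top1"); print(robot.camera_model("wrist")['fx'])
E
```

```text
clock: 2.1
tcp_pos: [0.6393, 0.0776, 0.2984]
eef_rot: [180.0, -0.0, 43.6]
contact_force: [-1.1, -0.4, 0.1]
opening: 0.0878
grasp_force: 0.0
309.70691628693146
```

View pics/w1.png

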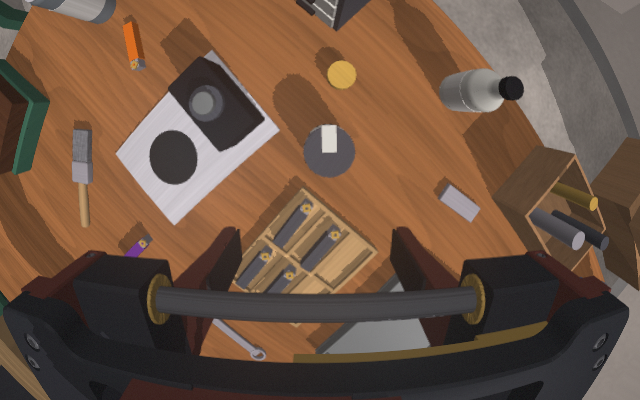

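The wrist view shows the tin at (329,150) with its tab at (328,138), the pad at (173,157), the button at (205,102) and the four tools around (280,250). I'll measure these with the fisheye model.

```bash
cat > wm.py <<'E'
from h import *
def und(c,m,z): return np.array([plane(p,m,z,True)[:2] for p in np.asarray(c).reshape(-1,2)],np.float32)
def show(n,mask,amin,roi,m,z,circ=False):
    x0,y0,x1,y1=roi; mk=np.zeros(mask.shape,np.uint8); mk[y0:y1,x0:x1]=mask[y0:y1,x0:x1]*255
    for c in cv2.findContours(mk,cv2.RETR_EXTERNAL,cv2.CHAIN_APPROX_NONE)[0]:
        if cv2.contourArea(c)<amin: continue
        w=und(c,m,z); h=w*1000; r=cv2.minAreaRect(h); e=cv2.minEnclosingCircle(h); f=cv2.fitEllipse(h)
        print(n,'px',c.reshape(-1,2).mean(0).round(0),'rect',np.round(r[0],1),np.round(r[1],1),round(r[2],1),'ell',np.round(f[0],1),np.round(f[1],1),'circ',np.round(e[0],1),round(e[1],1))
        print('   corners',cv2.boxPoints(r).round(0).tolist())
E
python3 - <<'E'
from wm import *
import pickle
im=cv2.imread('pics/w1.png'); m=pickle.load(open('w1.pkl','rb'))
H,S,V=cv2.split(cv2.cvtColor(im,cv2.COLOR_BGR2HSV))
show('plate',(S<60)&(V>165),500,(100,40,290,230),m,.004)
show('pad',(V<90),400,(140,125,205,190),m,.004)
show('tab',(S<60)&(V>165),60,(310,115,350,165),m,.07)
show('tin',((S<90)&(V<125))|((S<60)&(V>165)),400,(295,112,365,185),m,.07)
show('button',(S<60)&(V>105),60,(185,80,225,125),m,.1)
show('button',(S<60)&(V>75),60,(180,75,230,130),m,.095)
show('tools',(S<60)&(V<120),60,(236,195,345,300),m,.028)
print(m['R'],m['t'])
E
```

```text
plate px [202. 147.] rect [532.6 243.2] [160.8 236.2] 82.7 ell [515.1 238.8] [168.4 267.4] circ [532.4 242.4] 141.2
   corners [[405.0, 179.0], [639.0, 148.0], [660.0, 308.0], [426.0, 338.0]]
pad px [173. 157.] rect [494.9 248. ] [82.5 82.8] 39.9 ell [495.2 248.3] [82.8 83. ] circ [495.4 248.2] 42.5
   corners [[437.0, 253.0], [490.0, 190.0], [553.0, 243.0], [500.0, 306.0]]
tab px [329. 138.] rect [680.4  94.4] [33.2 17.2] 43.9 ell [680.1  94.4] [19.1 40.2] circ [680.2  95. ] 18.1
   corners [[662.0, 89.0], [674.0, 77.0], [698.0, 100.0], [686.0, 112.0]]
tin px [327. 146.] rect [669.1  84.2] [64.6 63.8] 15.1 ell [668.7  83.5] [61.9 63.5] circ [669.7  84.7] 33.6
   corners [[630.0, 107.0], [646.0, 45.0], [709.0, 62.0], [692.0, 123.0]]
button px [188. 119.] rect [590.5 234.6] [15.7 13.1] 41.0 ell [587.1 234.4] [10.1 18.7] circ [590.5 234.6] 10.2
   corners [[580.0, 234.0], [589.0, 225.0], [601.0, 235.0], [592.0, 245.0]]
button px [202. 103.] rect [613.5 234.5] [24.7 25.4] 39.9 ell [613.4 234. ] [25.1 25.3] circ [613.4 234. ] 13.2
   corners [[596.0, 236.0], [612.0, 217.0], [631.0, 233.0
[... 621 characters left out ...]
.5] [88.7 20. ] 4.5 ell [452.6  38.1] [19.9 97.6] circ [457.9  37.8] 44.8
   corners [[413.0, 45.0], [414.0, 25.0], [503.0, 32.0], [501.0, 52.0]]
tools px [321. 246.] rect [554.1 -12.2] [84.4 22.5] 5.7 ell [549.2 -12.6] [23.3 91. ] circ [554.2 -12.3] 42.3
   corners [[511.0, -5.0], [513.0, -27.0], [597.0, -19.0], [595.0, 3.0]]
tools px [293. 221.] rect [555.  44.] [85.  19.4] 7.2 ell [549.8  43.5] [19.5 97. ] circ [555.3  42. ] 43.0
   corners [[512.0, 48.0], [514.0, 29.0], [598.0, 40.0], [596.0, 59.0]]
[[ 6.89017260e-01 -7.24744786e-01  4.58061758e-04]
 [-6.97611678e-01 -6.63050140e-01  2.71481967e-01]
 [-1.96451422e-01 -1.87375310e-01 -9.62443418e-01]] [-0.38411132  0.44693745  0.59078306]
```

```bash
python3 plan.py 0.6685 0.0835 0.055 44
```

```text
rows [0.0392 0.0202 0.3239] [-0.0002  0.0006 -0.0031] | at [0.6372 0.0745 0.298 ] [-1.7996e+02  1.0000e-01  4.3440e+01] t 2.2 open 0.088 grip 0.0 j6 52.2
```

```bash

python3 -m creep "[0.039,0.020,0,0,0,-0.003,0, 0.039,0.020,0.02,0,0,-0.003,0, 0.039,0.020,0.06,0,0,-0.003,0, 0.039,0.020,0.11,0,0,-0.003,0, 0.039,0.020,0.16,0,0,-0.003,0, 0.039,0.020,0.2,0,0,-0.003,0, 0.039,0.020,0.22,0,0,-0.003,0, 0.039,0.020,0.22,0,0,-0.003,0]"
python3 plan.py 0.6685 0.0835 0.055 44
```

```text
clock: 2.87
tcp_pos: [0.6654, 0.0816, 0.1294]
eef_rot: [-179.7, 0.4, 43.8]
contact_force: [-1.0, 0.1, -0.4]
opening: 0.0877
grasp_force: 0.0
rows [0.0055 0.0015 0.0991] [-0.0016  0.0023 -0.001 ] | at [0.6654 0.0816 0.1294] [-179.71    0.41   43.82] t 2.9 open 0.0877 grip 0.0 j6 52.2
```

```bash

python3 -m creep "[0.004,0.002,0.02,0,0,0,0, 0.004,0.002,0.05,0,0,0,0, 0.004,0.002,0.08,0,0,0,0, 0.004,0.002,0.099,0,0,0,0, 0.004,0.002,0.099,0,0,0,0, 0.004,0.002,0.099,0,0,0,0, 0.004,0.002,0.099,0,0,0,0.5, 0.004,0.002,0.099,0,0,0,0.5]"
python3 plan.py 0.6685 0.0835 0.055 44
python3 -m creep "[0,0,0,0,0,0,1, 0,0,0,0,0,0,1, 0,0,0,0,0,0,1, 0,0,0,0,0,0,1, 0,0,0,0,0,0,1, 0,0,0,0,0,0,1, 0,0,0,0,0,0,1, 0,0,0,0,0,0,1]"
python3 plan.py 0.495 0.248 0.16 -7.3
```

```text
clock: 3.53
tcp_pos: [0.6736, 0.0853, 0.0614]
eef_rot: [179.9, -0.1, 43.9]
contact_force: [0.5, 0.6, 0.1]
opening: 0.0777
grasp_force: 0.0
rows [-0.0066 -0.003   0.0086] [ 0.0005 -0.0007 -0.0004] | at [0.6736 0.0853 0.0614] [ 1.799e+02 -1.300e-01  4.393e+01] t 3.5 open 0.0777 grip 0.0 j6 52.3
clock: 4.2
tcp_pos: [0.6729, 0.0855, 0.0608]
eef_rot: [180.0, -0.1, 43.9]
contact_force: [-1.8, 0.4, 5.3]
opening: 0.0634
grasp_force: 30.0
rows [-0.0203 -0.3205 -0.1325] [ 0.     -0.0004  0.2846] | at [0.6729 0.0855 0.0608] [ 1.7996e+02 -6.0000e-02  4.3940e+01] t 4.2 open 0.0634 grip 30.0 j6 52.3
```

```bash

python3 -m creep "[0,0,-0.02,0,0,0,1, 0,0,-0.06,0,0,0,1, 0,0,-0.11,0,0,0,1, 0,0,-0.16,0,0,0,1, 0,0,-0.187,0,0,0,1, 0,0,-0.187,0,0,0,1, 0,0,-0.187,0,0,0,1, 0,0,-0.187,0,0,0,1]"
python3 plan.py 0.495 0.248 0.20 -7.3
```

```text
clock: 4.87
tcp_pos: [0.6712, 0.0851, 0.1985]
eef_rot: [-179.9, 0.1, 43.9]
contact_force: [-0.5, -0.1, -2.7]
opening: 0.0636
grasp_force: 30.0
rows [-0.0185 -0.3194 -0.0015] [-2.000e-04  8.000e-04  2.846e-01] | at [0.6712 0.0851 0.1985] [-1.7991e+02  1.2000e-01  4.3930e+01] t 4.9 open 0.0636 grip 30.0 j6 52.3
```

```bash

python3 -m creep "[-0.003,-0.03,0,0,0,0.035,1, -0.005,-0.08,0,0,0,0.07,1, -0.008,-0.13,0,0,0,0.105,1, -0.011,-0.18,0,0,0,0.14,1, -0.014,-0.23,0,0,0,0.175,1, -0.017,-0.28,0,0,0,0.21,1, -0.018,-0.31,0,0,0,0.245,1, -0.018,-0.319,0,0,0,0.28,1]"
python3 plan.py 0.495 0.248 0.20 -7.3
python3 -m creep "[0,0,0,0,0,0.005,1, 0,0,0,0,0,0.005,1, 0,0,0,0,0,0.005,1, 0,0,0,0,0,0.005,1, 0,0,0,0,0,0.005,1, 0,0,0,0,0,0.005,1, 0,0,0,0,0,0.005,1, 0,0,0,0,0,0.005,1]"
python3 plan.py 0.495 0.248 0.20 -7.3
python3 - <<'E'
from wm import *
im,m=grab("wrist","w2")
s=robot.sense(); p=s['tcp_pos']; print(p,s['eef_rot'])
H,S,V=cv2.split(cv2.cvtColor(im,cv2.COLOR_BGR2HSV))
show('tab',(S<60)&(V>150),60,(200,120,440,330),m,p[2]+.009)
E
```

```text
clock: 5.53
tcp_pos: [0.4922, 0.2494, 0.1974]
eef_rot: [179.8, 0.3, -6.6]
contact_force: [0.2, -0.0, -3.9]
opening: 0.0634
grasp_force: 30.0
rows [ 0.0039  0.0015 -0.0035] [0.0009 0.0018 0.0037] | at [0.4922 0.2494 0.1974] [179.85   0.32  -6.63] t 5.5 open 0.0634 grip 30.0 j6 122.2
clock: 6.2
tcp_pos: [0.4969, 0.2479, 0.1999]
eef_rot: [-180.0, -0.0, -7.4]
contact_force: [-0.8, 0.6, -1.6]
opening: 0.0633
grasp_force: 30.0
rows [-0.0025  0.0002 -0.0001] [-0.     -0.     -0.0005] | at [0.4969 0.2479 0.1999] [-180.     -0.     -7.38] t 6.2 open 0.0633 grip 30.0 j6 122.7
[0.49684674 0.24799625 0.19994137] [-1.79998498e+02 -4.31649876e-03 -7.37554072e+00]
tab px [315. 241.] rect [508.  246.7] [17.4 32.8] 83.3 ell [507.9 246.6] [19.5 40.1] circ [507.9 246.5] 18.5
   corners [[491.0, 240.0], [523.0, 236.0], [525.0, 253.0], [493.0, 257.0]]
tab px [316. 167.] rect [539.1 242.3] [65.4 56.4] 82.6 ell [539.3 242.3] [64.9 71.2] circ [541.9 241.9] 41.3
   corners [[507.0, 214.0], [563.0, 206.0], [571.0, 271.0], [515.0, 278.0]]
```

View pics/w2.png

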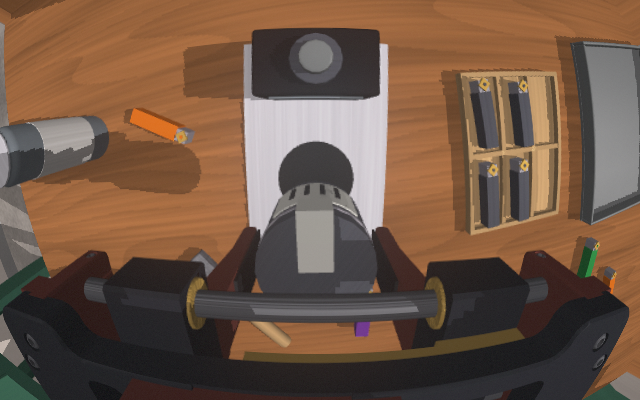

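The wrist picture shows the tin held upright, with the tab at (315,241) facing the window. The tin's axis is about 4.7 mm behind the TCP, as predicted. I'll lower it with that correction.

```bash

python3 -m creep "[0.004,0,0.02,0,0,0,1, 0.004,0,0.05,0,0,0,1, 0.004,0,0.08,0,0,0,1, 0.004,0,0.11,0,0,0,1, 0.004,0,0.14,0,0,0,1, 0.004,0,0.16,0,0,0,1, 0.004,0,0.17,0,0,0,1, 0.004,0,0.17,0,0,0,1]"
python3 -m creep "[0,0,0.002,0,0,0,1, 0,0,0.004,0,0,0,1, 0,0,0.006,0,0,0,1, 0,0,0.007,0,0,0,1, 0,0,0.008,0,0,0,1, 0,0,0.008,0,0,0,1, 0,0,0.008,0,0,0,1, 0,0,0.008,0,0,0,1]"
python3 plan.py 0.4997 0.2475 0.065 -7.3
```

```text
clock: 6.92
tcp_pos: [0.4988, 0.2474, 0.0709]
eef_rot: [179.9, 0.1, -7.4]
contact_force: [0.6, -0.4, -3.2]
opening: 0.0635
grasp_force: 30.0
clock: 7.58
tcp_pos: [0.4997, 0.2478, 0.0666]
eef_rot: [-180.0, -0.0, -7.4]
contact_force: [0.4, 0.6, -2.2]
opening: 0.0634
grasp_force: 30.0
rows [0.     0.0005 0.0021] [-0.     -0.0001 -0.0004] | at [0.4997 0.2478 0.0666] [-1.7999e+02 -1.0000e-02 -7.3700e+00] t 7.6 open 0.0634 grip 30.0 j6 122.5
```

Still carrying the weight, so I'll lower it a little more, release it and rise.

```bash

python3 -m creep "[0,0,0.001,0,0,0,1, 0,0,0.002,0,0,0,1, 0,0,0.003,0,0,0,1, 0,0,0.003,0,0,0,1, 0,0,0.003,0,0,0,1, 0,0,0.003,0,0,0,1, 0,0,0.003,0,0,0,1, 0,0,0.003,0,0,0,1]"
python3 -m creep "[0,0,0,0,0,0,0, 0,0,0,0,0,0,0, 0,0,0,0,0,0,0, 0,0,0,0,0,0,0, 0,0,0,0,0,0,0, 0,0,0,0,0,0,0, 0,0,0,0,0,0,0, 0,0,0,0,0,0,0]"
python3 -m creep "[0,0,-0.02,0,0,0,0, 0,0,-0.05,0,0,0,0, 0,0,-0.08,0,0,0,0, 0,0,-0.12,0,0,0,0, 0,0,-0.16,0,0,0,0, 0,0,-0.18,0,0,0,0, 0,0,-0.18,0,0,0,0, 0,0,-0.18,0,0,0,0]"
python3 - <<'E'
from wm import *
im,m=grab("wrist","w3"); s=robot.sense(); print(s['tcp_pos'])
H,S,V=cv2.split(cv2.cvtColor(im,cv2.COLOR_BGR2HSV))
show('tab',(S<60)&(V>140),60,(200,150,440,330),m,.074)
show('button',(S<60)&(V>105),60,(200,0,440,130),m,.1)
E
python3 plan.py 0.6137 0.2325 0.15 -7.3
```

```text
clock: 8.25
tcp_pos: [0.4998, 0.2478, 0.0644]
eef_rot: [-180.0, -0.0, -7.4]
contact_force: [-0.1, -1.3, 5.7]
opening: 0.0632
grasp_force: 30.0
clock: 8.92
tcp_pos: [0.4997, 0.2478, 0.0641]
eef_rot: [180.0, 0.0, -7.4]
contact_force: [0.1, -1.1, -0.7]
opening: 0.0877
grasp_force: 0.0
clock: 9.58
tcp_pos: [0.5, 0.2479, 0.1998]
eef_rot: [-179.9, -0.1, -7.4]
contact_force: [0.4, -0.1, 0.6]
opening: 0.0877
grasp_force: 0.0
[0.49924471 0.24761513 0.19860198]
tab px [319. 178.] rect [511.1 241. ] [29.8 34.5] 82.6 ell [512.5 243.7] [29.1 37.4] circ [511.  242.7] 20.5
   corners [[492.0, 228.0], [526.0, 224.0], [530.0, 254.0], [496.0, 258.0]]
tab px [302. 194.] rect [494.  248.4] [128.6  93.4] 82.6 ell [495.3 246.9] [109.6 134. ] circ [494.2 248.2] 78.7
   corners [[439.0, 191.0], [532.0, 179.0], [549.0, 306.0], [456.0, 318.0]]
button px [316.  98.] rect [593.9 235.4] [116.4  69.2] 82.9 ell [605.5 233.8] [ 94.7 122.1] circ [593.8 235.1] 66.8
   corners [[552.0, 182.0], [621.0, 173.0], [635.0, 289.0], [567.0, 297.0]]
button px [317.  59.] rect [615.9 232. ] [26.1 24.9] 82.7 ell [615.8 232.1] [25.2 25.8] circ [615.6 232.1] 13.3
   corners [[602.0, 221.0], [627.0, 218.0], [630.0, 243.0], [605.0, 247.0]]
rows [0.154  0.0004 0.0647] [ 0.0001  0.0001 -0.0004] | at [0.4992 0.2476 0.1986] [ 1.7999e+02  2.0000e-02 -7.3700e+00] t 9.6 open 0.0878 grip 0.0 j6 122.5
```

View pics/w3.png

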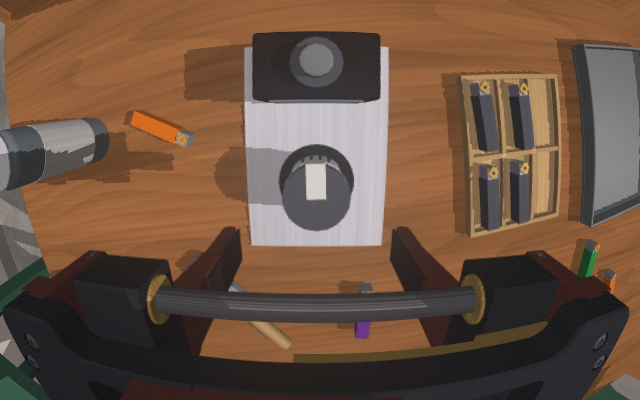

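The picture shows the tin standing centred on the pad at (316,188), with its tab pointing squarely at the window. The button is at (317,59), which gives (0.6148, 0.232). I'll press it with the fingers shut.

```bash

python3 -m creep "[0.03,0,0,0,0,0,1, 0.08,0,0,0,0,0,1, 0.12,0,0,0,0,0,1, 0.156,0,0,0,0,0,1, 0.156,0,0.02,0,0,0,1, 0.156,0,0.05,0,0,0,1, 0.156,0,0.065,0,0,0,1, 0.156,0,0.065,0,0,0,1]"
python3 plan.py 0.6148 0.232 0.118 -7.3
```

```text
clock: 10.3
tcp_pos: [0.6127, 0.2317, 0.1454]
eef_rot: [179.8, 0.4, -7.4]
contact_force: [-0.4, -0.8, -0.8]
opening: 0.0384
grasp_force: 0.0
rows [ 0.003  -0.0009  0.0365] [ 0.0012  0.0024 -0.0004] | at [0.6127 0.2317 0.1454] [179.78   0.44  -7.38] t 10.3 open 0.0384 grip 0.0 j6 117.0
```

```bash

python3 -m creep "[0.002,0,0,0,0,0,1, 0.002,0,0.0,0,0,0,1, 0.002,0,0.0,0,0,0,1, 0.002,0,0.0,0,0,0,1, 0.002,0,0.01,0,0,0,1, 0.002,0,0.03,0,0,0,1, 0.002,0,0.034,0,0,0,1, 0.002,0,0.034,0,0,0,1]"
python3 -m creep "[0,0,0.004,0,0,0,1, 0,0,0.006,0,0,0,1, 0,0,0.009,0,0,0,1, 0,0,0.012,0,0,0,1, 0,0,0.012,0,0,0,1, 0,0,0.012,0,0,0,1, 0,0,0.012,0,0,0,1, 0,0,0.012,0,0,0,1]"
python3 plan.py 0.6148 0.232 0.107 -7.3
```

```text
clock: 10.97
tcp_pos: [0.6162, 0.2323, 0.1238]
eef_rot: [179.9, 0.1, -7.4]
contact_force: [0.1, -0.6, -0.1]
opening: 0.0009
grasp_force: 0.0
clock: 11.63
tcp_pos: [0.6175, 0.2327, 0.1163]
eef_rot: [-180.0, -0.0, -7.4]
contact_force: [-0.1, 0.5, 2.9]
opening: 0.0006
grasp_force: 1.5
rows [-0.0034  0.0014  0.0124] [-0.0001 -0.0002 -0.0004] | at [0.6175 0.2327 0.1163] [-1.7998e+02 -4.0000e-02 -7.3700e+00] t 11.6 open 0.0006 grip 1.5 j6 117.0
```

```bash

python3 -m creep "[0,0,0.002,0,0,0,1, 0,0,0.004,0,0,0,1, 0,0,0.006,0,0,0,1, 0,0,0.008,0,0,0,1, 0,0,0.009,0,0,0,1, 0,0,0.009,0,0,0,1, 0,0,0.009,0,0,0,1, 0,0,0.009,0,0,0,1]"
python3 plan.py 0.6148 0.232 0.107 -7.3
```

```text
clock: 12.3
tcp_pos: [0.6177, 0.2328, 0.1137]
eef_rot: [-180.0, -0.1, -7.4]
contact_force: [-11.1, -4.3, 35.3]
opening: 0.0004
grasp_force: 17.5
rows [-0.0038  0.0016  0.0089] [-0.0002 -0.0005 -0.0004] | at [0.6177 0.2328 0.1137] [-1.7996e+02 -9.0000e-02 -7.3700e+00] t 12.3 open 0.0004 grip 17.5 j6 117.0
```

A 35 N stop means the button is bottomed out. Now I'll rise, go back over the tin and open.

```bash

python3 -m creep "[0,0,-0.03,0,0,0,1, 0,0,-0.07,0,0,0,1, 0,0,-0.115,0,0,0,0, -0.04,0,-0.115,0,0,0,0, -0.09,0,-0.115,0,0,0,0, -0.14,0,-0.115,0,0,0,0, -0.161,0,-0.115,0,0,0,0, -0.161,0,-0.115,0,0,0,0]"
python3 - <<'E'
from wm import *
im,m=grab("wrist","w4"); s=robot.sense(); print(s['tcp_pos'])
H,S,V=cv2.split(cv2.cvtColor(im,cv2.COLOR_BGR2HSV))
show('tab',(S<60)&(V>170),60,(280,150,350,230),m,.074)
show('tin',(V<100),400,(270,130,365,240),m,.074)
cv2.imwrite('pics/top2.png',grab('top')[0])
E
python3 plan.py 0.495 0.248 0.064 -7.3
```

```text
clock: 12.97
tcp_pos: [0.4935, 0.2479, 0.1948]
eef_rot: [179.9, 0.2, -7.3]
contact_force: [0.4, -0.2, 0.6]
opening: 0.0373
grasp_force: 0.0
[0.49598726 0.24817933 0.19529656]
tab px [316. 220.] rect [473.5 251.4] [64.7 29.4] 84.6 ell [475.5 250.1] [34.5 70.2] circ [473.9 250.7] 34.7
   corners [[456.0, 221.0], [485.0, 218.0], [491.0, 282.0], [462.0, 285.0]]
tab px [314. 175.] rect [511.  246.6] [17.7 32.9] 83.1 ell [511.3 246.3] [19.7 40.5] circ [511.1 246.6] 18.4
   corners [[494.0, 240.0], [526.0, 236.0], [528.0, 253.0], [496.0, 257.0]]
tin px [315. 181.] rect [504.  247.1] [67.3 78.5] 82.7 ell [504.6 247. ] [67.1 79.8] circ [504.1 247.3] 39.7
   corners [[461.0, 219.0], [539.0, 209.0], [547.0, 275.0], [469.0, 285.0]]
rows [-0.0035  0.0009  0.1754] [-0.0001 -0.0002 -0.0001] | at [0.4976 0.2483 0.1956] [-1.7999e+02 -4.0000e-02 -7.3200e+00] t 13.1 open 0.0449 grip 0.0 j6 122.6
```

The tin still stands on the pad at (495,248.5) with yaw −7°. I'll press once more slowly, logging force against height, to be sure of the full 6 mm of travel.

```bash

python3 -m creep "[0.03,0,0,0,0,0,1, 0.08,0,0,0,0,0,1, 0.12,0,0,0,0,0,1, 0.156,0,0,0,0,0,1, 0.156,0,0.02,0,0,0,1, 0.156,0,0.05,0,0,0,1, 0.156,0,0.08,0,0,0,1, 0.156,0,0.092,0,0,0,1]" | egrep 'tcp|contact'
python3 -m creep "[0,0,0,0,0,0,1, 0,0,0,0,0,0,1, 0,0,0,0,0,0,1, 0,0,0,0,0,0,1, 0,0,0.002,0,0,0,1, 0,0,0.004,0,0,0,1, 0,0,0.006,0,0,0,1, 0,0,0.006,0,0,0,1]" | egrep 'tcp|contact'
python3 -m creep "[0,0,0.001,0,0,0,1, 0,0,0.002,0,0,0,1, 0,0,0.003,0,0,0,1, 0,0,0.003,0,0,0,1, 0,0,0.003,0,0,0,1, 0,0,0.003,0,0,0,1, 0,0,0.003,0,0,0,1, 0,0,0.003,0,0,0,1]" | egrep 'tcp|contact'
python3 -m creep "[0,0,0.001,0,0,0,1, 0,0,0.002,0,0,0,1, 0,0,0.003,0,0,0,1, 0,0,0.003,0,0,0,1, 0,0,0.003,0,0,0,1, 0,0,0.003,0,0,0,1, 0,0,0.003,0,0,0,1, 0,0,0.003,0,0,0,1]" | egrep 'tcp|contact'
python3 -m creep "[0,0,0.001,0,0,0,1, 0,0,0.002,0,0,0,1, 0,0,0.003,0,0,0,1, 0,0,0.003,0,0,0,1, 0,0,0.003,0,0,0,1, 0,0,0.003,0,0,0,1, 0,0,0.003,0,0,0,1, 0,0,0.003,0,0,0,1]" | egrep 'tcp|contact'
python3 plan.py 0.6148 0.232 0.107 -7.3
```

```text
tcp_pos: [0.6135, 0.2319, 0.1229]
contact_force: [-0.7, -0.6, 0.1]
tcp_pos: [0.6133, 0.2331, 0.1219]
contact_force: [0.3, -0.8, -1.3]
tcp_pos: [0.6135, 0.2331, 0.1198]
contact_force: [-0.8, 0.8, 1.5]
tcp_pos: [0.6135, 0.2331, 0.1175]
contact_force: [-0.5, -0.2, 2.6]
tcp_pos: [0.6135, 0.2331, 0.1153]
contact_force: [-1.5, 0.2, 3.4]
rows [0.0019 0.0013 0.011 ] [-0.     -0.     -0.0004] | at [0.6135 0.2331 0.1153] [-1.7999e+02 -1.0000e-02 -7.3700e+00] t 16.4 open 0.0007 grip 1.7 j6 117.1
```

The spring line is clean: 1.5, 2.6 and 3.4 N at 119.8, 117.5 and 115.3 mm. That puts 4 N at about 114 mm, so the first press (113.7 mm, 35 N) was full. I'll press to the stop again lightly, then go back to the tin.

```bash

python3 -m creep "[0,0,0.001,0,0,0,1, 0,0,0.002,0,0,0,1, 0,0,0.003,0,0,0,1, 0,0,0.003,0,0,0,1, 0,0,0.004,0,0,0,1, 0,0,0.004,0,0,0,1, 0,0,0.004,0,0,0,1, 0,0,0.004,0,0,0,1]" | egrep 'tcp|contact'
python3 -m creep "[0,0,-0.03,0,0,0,1, 0,0,-0.07,0,0,0,1, 0,0,-0.115,0,0,0,0, -0.04,0,-0.115,0,0,0,0, -0.09,0,-0.115,0,0,0,0, -0.14,0,-0.115,0,0,0,0, -0.158,0,-0.115,0,0,0,0, -0.158,0,-0.115,0,0,0,0]"
python3 - <<'E'
from wm import *
im,m=grab("wrist","w5")
H,S,V=cv2.split(cv2.cvtColor(im,cv2.COLOR_BGR2HSV))
show('tab',(S<60)&(V>170),60,(280,150,350,230),m,.074)
E
python3 plan.py 0.495 0.248 0.064 -7.3
```

```text
tcp_pos: [0.6136, 0.2331, 0.1141]
contact_force: [-6.6, -2.1, 17.7]
clock: 17.73
tcp_pos: [0.4927, 0.2482, 0.198]
eef_rot: [179.9, 0.1, -7.3]
contact_force: [0.5, 0.2, 1.0]
opening: 0.0368
grasp_force: 0.0
tab px [316. 219.] rect [472.7 251.7] [65.4 31.6] 84.6 ell [475.  250.4] [37.9 70.6] circ [473.1 251. ] 35.5
   corners [[454.0, 221.0], [485.0, 218.0], [491.0, 283.0], [460.0, 286.0]]
tab px [314. 173.] rect [511.  246.7] [17.8 32.3] 83.1 ell [511.2 246.4] [19.7 39.7] circ [511.2 246.8] 18.2
   corners [[494.0, 240.0], [526.0, 236.0], [528.0, 254.0], [496.0, 257.0]]
rows [-0.      0.0006  0.1792] [0.0001 0.     0.0001] | at [0.4951 0.2485 0.1984] [179.98   0.    -7.28] t 17.8 open 0.0409 grip 0.0 j6 122.7
```

```bash

python3 -m creep "[0,0,0,0,0,0,0, 0,0,0,0,0,0,0, 0,0,0,0,0,0,0, 0,0,0,0,0,0,0, 0,0,0,0,0,0,0, 0,0,0,0,0,0,0, 0,0,0.03,0,0,0,0, 0,0,0.07,0,0,0,0]"
python3 plan.py 0.495 0.248 0.064 -7.3
```

```text
clock: 18.45
tcp_pos: [0.4982, 0.2492, 0.1477]
eef_rot: [-179.8, -0.3, -7.4]
contact_force: [0.0, 0.0, -0.6]
opening: 0.0876
grasp_force: 0.0
rows [-0.0046  0.0025  0.1116] [-0.0011 -0.0017 -0.0005] | at [0.4982 0.2492 0.1477] [-179.81   -0.3    -7.38] t 18.4 open 0.0876 grip 0.0 j6 122.7
```

```bash

python3 -m creep "[-0.003,0.001,0.03,0,0,0,0, -0.003,0.001,0.06,0,0,0,0, -0.003,0.001,0.09,0,0,0,0, -0.003,0.001,0.106,0,0,0,0, -0.003,0.001,0.106,0,0,0,0, -0.003,0.001,0.106,0,0,0,0, -0.003,0.001,0.106,0,0,0,1, -0.003,0.001,0.106,0,0,0,1]"
python3 -m creep "[0,0,0,0,0,0,1, 0,0,0,0,0,0,1, 0,0,0,0,0,0,1, 0,0,0,0,0,0,1, 0,0,0,0,0,0,1, 0,0,0,0,0,0,1, 0,0,0,0,0,0,1, 0,0,0,0,0,0,1]"
python3 -m creep "[0,0,-0.02,0,0,0,1, 0,0,-0.06,0,0,0,1, 0,0,-0.11,0,0,0,1, 0,0,-0.16,0,0,0,1, 0,0,-0.18,0,0,0,1, 0,0,-0.18,0,0,0,1, 0,0,-0.18,0,0,0,1, 0,0,-0.18,0,0,0,1]"
python3 plan.py 0.614 -0.248 0.20 -7.3
```

```text
clock: 19.12
tcp_pos: [0.4946, 0.2483, 0.0678]
eef_rot: [-179.9, -0.1, -7.4]
contact_force: [0.3, -0.2, 0.7]
opening: 0.0774
grasp_force: 0.0
clock: 19.78
tcp_pos: [0.4942, 0.2481, 0.0674]
eef_rot: [-179.9, -0.1, -7.4]
contact_force: [-0.2, -0.2, 7.2]
opening: 0.0633
grasp_force: 30.0
clock: 20.45
tcp_pos: [0.4924, 0.2473, 0.1999]
eef_rot: [179.9, 0.1, -7.4]
contact_force: [0.3, -1.4, -2.8]
opening: 0.0634
grasp_force: 30.0
rows [2.454e-01 6.341e-01 2.000e-04] [ 0.0005  0.0007 -0.0004] | at [0.4924 0.2473 0.1999] [ 1.7992e+02  1.3000e-01 -7.3700e+00] t 20.4 open 0.0634 grip 30.0 j6 122.8
```

```bash

python3 -m creep "[0.012,0.03,0,0,0,0,1, 0.03,0.078,0,0,0,0,1, 0.049,0.127,0,0,0,0,1, 0.068,0.176,0,0,0,0,1, 0.087,0.225,0,0,0,0,1, 0.106,0.274,0,0,0,0,1, 0.118,0.305,0,0,0,0,1, 0.123,0.317,0,0,0,0,1]"
python3 -m creep "[0.012,0.03,0,0,0,0,1, 0.03,0.078,0,0,0,0,1, 0.049,0.127,0,0,0,0,1, 0.068,0.176,0,0,0,0,1, 0.087,0.225,0,0,0,0,1, 0.106,0.274,0,0,0,0,1, 0.118,0.305,0,0,0,0,1, 0.123,0.317,0,0,0,0,1]"
python3 -m creep "[0,0,0,0,0,0,1, 0,0,0,0,0,0,1, 0,0,0,0,0,0,1, 0,0,0,0,0,0,1, 0,0,0,0,0,0,1, 0,0,0,0,0,0,1, 0,0,0,0,0,0,1, 0,0,0,0,0,0,1]"
python3 - <<'E'
from wm import *
import pickle
im,m=grab("wrist","w6"); pickle.dump(m,open('w6.pkl','wb'))
p=robot.sense()['tcp_pos']
H,S,V=cv2.split(cv2.cvtColor(im,cv2.COLOR_BGR2HSV))
show('tab',(S<60)&(V>150),60,(200,120,440,330),m,p[2]+.007)
E
python3 plan.py 0.614 -0.248 0.0684 -7.3
```

```text
clock: 21.12
tcp_pos: [0.5539, -0.003, 0.199]
eef_rot: [179.9, 0.2, -7.5]
contact_force: [0.1, 0.8, -2.4]
opening: 0.0637
grasp_force: 30.0
clock: 21.78
tcp_pos: [0.6154, -0.25, 0.199]
eef_rot: [-180.0, 0.1, -7.5]
contact_force: [0.0, 0.7, -3.1]
opening: 0.0633
grasp_force: 30.0
clock: 22.45
tcp_pos: [0.6157, -0.247, 0.2016]
eef_rot: [180.0, -0.0, -7.3]
contact_force: [-0.3, -0.4, -2.2]
opening: 0.0638
grasp_force: 30.0
tab px [315. 228.] rect [ 632.8 -249.1] [17.5 33. ] 82.7 ell [ 632.6 -249.1] [19.6 39.5] circ [ 632.8 -249.1] 18.4
   corners [[615.0, -256.0], [648.0, -260.0], [650.0, -243.0], [618.0, -238.0]]
rows [-0.0021  0.0014  0.1776] [ 0.     -0.0001 -0.0003] | at [ 0.6156 -0.2472  0.2016] [ 1.80e+02 -1.00e-02 -7.35e+00] t 22.5 open 0.0634 grip 30.0 j6 74.5
```

View pics/w6.png

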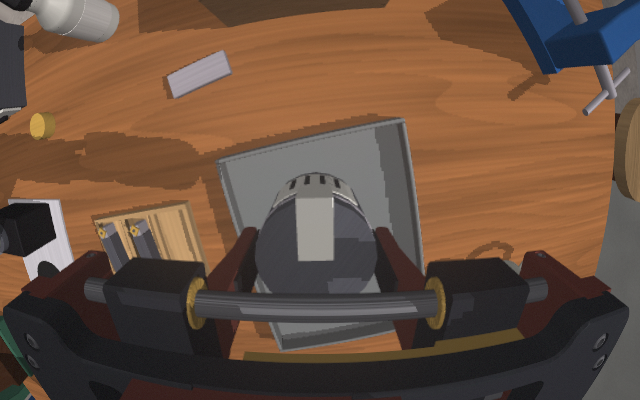

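The picture shows the tin, upright in the grip, over the far end of the empty grey tray (walls at about (220,160) to (405,120)). I'll lower it there.

```bash

python3 -m creep "[0,0,0.03,0,0,0,1, 0,0,0.07,0,0,0,1, 0,0,0.11,0,0,0,1, 0,0,0.14,0,0,0,1, 0,0,0.16,0,0,0,1, 0,0,0.168,0,0,0,1, 0,0,0.168,0,0,0,1, 0,0,0.168,0,0,0,1]"
python3 -m creep "[0,0,0.002,0,0,0,1, 0,0,0.004,0,0,0,1, 0,0,0.006,0,0,0,1, 0,0,0.008,0,0,0,1, 0,0,0.0095,0,0,0,1, 0,0,0.0095,0,0,0,1, 0,0,0.0095,0,0,0,1, 0,0,0.0095,0,0,0,1]"
python3 plan.py 0.614 -0.248 0.0684 -7.3
```

```text
clock: 23.17
tcp_pos: [0.6163, -0.2477, 0.0762]
eef_rot: [180.0, -0.1, -7.4]
contact_force: [0.8, 0.1, -1.7]
opening: 0.0638
grasp_force: 30.0
clock: 23.83
tcp_pos: [0.6157, -0.2475, 0.0685]
eef_rot: [180.0, -0.0, -7.4]
contact_force: [-0.1, -0.3, -1.0]
opening: 0.0635
grasp_force: 30.0
rows [-0.0022  0.001   0.0001] [ 0.     -0.0001 -0.0004] | at [ 0.6157 -0.2475  0.0685] [ 1.80e+02 -1.00e-02 -7.37e+00] t 23.8 open 0.0635 grip 30.0 j6 74.4
```

```bash

python3 -m creep "[0,0,0.001,0,0,0,1, 0,0,0.001,0,0,0,0, 0,0,0.001,0,0,0,0, 0,0,0.001,0,0,0,0, 0,0,0.001,0,0,0,0, 0,0,0.001,0,0,0,0, 0,0,0.001,0,0,0,0, 0,0,0.001,0,0,0,0]"
python3 -m creep "[0,0,-0.02,0,0,0,0, 0,0,-0.05,0,0,0,0, 0,0,-0.1,0,0,0,0, 0,0,-0.15,0,0,0,0, 0,0,-0.18,0,0,0,0, 0,0,-0.18,0,0,0,0, 0,0,-0.18,0,0,0,0, 0,0,-0.18,0,0,0,0]"
python3 -m creep "[-0.3,-0.305,-0.06,0,0,-0.07,0, -0.3,-0.305,-0.06,0,0,-0.07,0, -0.3,-0.305,-0.06,0,0,-0.07,0, -0.3,-0.305,-0.06,0,0,-0.07,0, -0.3,-0.305,-0.06,0,0,-0.07,0, -0.3,-0.305,-0.06,0,0,-0.07,0, -0.3,-0.305,-0.06,0,0,-0.07,0, -0.3,-0.305,-0.06,0,0,-0.07,0]"
python3 -m creep "[0,0,0,0,0,0,0, 0,0,0,0,0,0,0, 0,0,0,0,0,0,0, 0,0,0,0,0,0,0, 0,0,0,0,0,0,0, 0,0,0,0,0,0,0, 0,0,0,0,0,0,0, 0,0,0,0,0,0,0]"
python3 - <<'E'
from wm import *
import pickle
im,m=grab("wrist","w7"); pickle.dump(m,open('w7.pkl','wb'))
grab("top","top3")
E
```

```text
clock: 24.5
tcp_pos: [0.6156, -0.2474, 0.0675]
eef_rot: [180.0, 0.0, -7.4]
contact_force: [-0.6, 0.2, -0.5]
opening: 0.0877
grasp_force: 0.0
clock: 25.17
tcp_pos: [0.615, -0.2472, 0.2025]
eef_rot: [-180.0, 0.0, -7.4]
contact_force: [0.4, -0.2, -0.2]
opening: 0.0878
grasp_force: 0.0
clock: 25.83
tcp_pos: [0.4185, 0.0099, 0.2463]
eef_rot: [-180.0, 0.2, 5.2]
contact_force: [0.2, 0.1, -0.7]
opening: 0.0878
grasp_force: 0.0
clock: 26.5
tcp_pos: [0.422, 0.0079, 0.2473]
eef_rot: [-180.0, 0.0, 5.2]
contact_force: [-0.1, 0.0, 0.4]
opening: 0.0878
grasp_force: 0.0
```

View pics/w7.png

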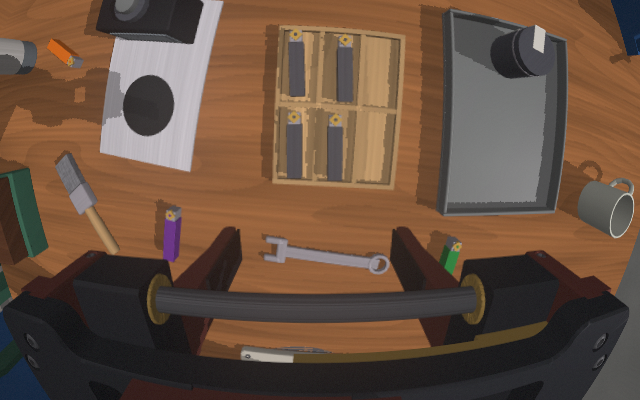

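The picture shows the four tools at about (297,65), (345,70), (293,145) and (335,148), and the tin standing in the tray at (523,50).

```bash
python3 - <<'E'
from wm import *
import pickle
im=cv2.imread('pics/w7.png'); m=pickle.load(open('w7.pkl','rb'))
H,S,V=cv2.split(cv2.cvtColor(im,cv2.COLOR_BGR2HSV))
show('tab',(S<60)&(V>165),30,(520,15,560,60),m,.075)
show('tools',((S<75)&(V<125)),100,(284,28,360,185),m,.028)
show('insert',((H>15)&(H<30)&(S>150)),5,(284,28,360,185),m,.028)
im=cv2.imread('pics/top3.png');cv2.imwrite('pics/c3.png',cv2.resize(im[135:250,270:430],None,fx=4.5,fy=4.5,interpolation=cv2.INTER_CUBIC))
E
```

```text
tab px [539.  38.] rect [ 633.8 -251.5] [17.8 33.2] 83.5 ell [ 633.7 -251.3] [18.5 40.3] circ [ 633.6 -251.1] 17.7
   corners [[616.0, -258.0], [649.0, -262.0], [651.0, -244.0], [618.0, -241.0]]
tools px [334. 153.] rect [448.7 -12.6] [66.8 18.1] 5.6 ell [448.6 -12.7] [18.9 86.2] circ [448.7 -12.8] 34.4
   corners [[415.0, -7.0], [416.0, -25.0], [483.0, -18.0], [481.0, -0.0]]
tools px [294. 151.] rect [446.7  36. ] [66.8 17.1] 4.6 ell [446.3  35.9] [18.6 87.4] circ [446.8  35.5] 34.0
   corners [[413.0, 42.0], [414.0, 25.0], [481.0, 30.0], [479.0, 47.0]]
tools px [344.  72.] rect [547.8 -14.9] [73.  17.8] 5.2 ell [545.1 -15.1] [19.5 90.8] circ [547.8 -14.9] 37.3
   corners [[511.0, -9.0], [512.0, -27.0], [585.0, -20.0], [583.0, -3.0]]
tools px [296.  69.] rect [546.   41.7] [65.9 18.1] 6.6 ell [545.   41.5] [18.8 85.4] circ [545.8  41. ] 33.6
   corners [[512.0, 47.0], [514.0, 29.0], [580.0, 37.0], [578.0, 54.0]]
insert px [335. 119.] rect [488.8  -9.5] [7.5 8.5] 50.9 ell [488.8  -9.5] [8.6 8.9] circ [488.6  -9.8] 5.4
   corners [[483.0, -10.0], [490.0, -15.0], [494.0, -9.0], [488.0, -4.0]]
insert px [294. 116.] rect [487.7  39.8] [8.4 8.4] 49.4 ell [487.9  39.8] [8.6 9.6] circ [487.7  39.8] 5.4
   corners [[482.0, 39.0], [488.0, 34.0], [494.0, 40.0], [487.0, 46.0]]
insert px [345.  39.] rect [586.5 -11.7] [9.2 9.7] 46.5 ell [586.6 -11.7] [ 9.9 10.6] circ [586.2 -12.1] 5.9
   corners [[580.0, -12.0], [587.0, -18.0], [593.0, -12.0], [586.0, -5.0]]
insert px [295.  34.] rect [587.8  46.8] [8.8 8.8] 51.9 ell [588.   46.9] [ 9.7 10.4] circ [588.1  47. ] 5.9
   corners [[582.0, 46.0], [589.0, 41.0], [594.0, 48.0], [587.0, 53.0]]
```

View pics/c3.png

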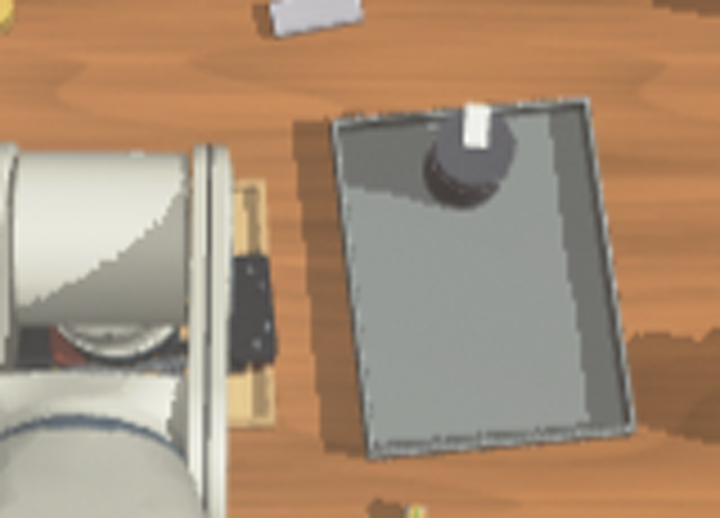

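The tin is confirmed upright at (0.617, −0.249), about (93, 0) mm in the tray frame. Tool centres are A(455.3,−12.5), B(453.4,36.7), C(551.3,−14.4) and D(552.7,42.6) mm, with yaw about 5° and width 18, as given. I'll take A first.

```bash
python3 plan.py 0.4545 -0.0125 0.031 5.4
```

```text
rows [0.0409 0.0313 0.2886] [-0.      0.0001 -0.0011] | at [0.4219 0.0081 0.2475] [-1.8e+02  1.0e-02  5.2e+00] t 26.6 open 0.0878 grip 0.0 j6 84.3
```

```bash

python3 -m creep "[0.041,0.031,0,0,0,-0.001,0.57, 0.041,0.031,0.02,0,0,-0.001,0.57, 0.041,0.031,0.06,0,0,-0.001,0.57, 0.041,0.031,0.11,0,0,-0.001,0.57, 0.041,0.031,0.16,0,0,-0.001,0.57, 0.041,0.031,0.2,0,0,-0.001,0.57, 0.041,0.031,0.22,0,0,-0.001,0.57, 0.041,0.031,0.22,0,0,-0.001,0.57]"
python3 -m creep "[0,0,0,0,0,0,0.57, 0,0,0,0,0,0,0.57, 0,0,0,0,0,0,0.57, 0,0,0,0,0,0,0.57, 0,0,0,0,0,0,0.57, 0,0,0,0,0,0,0.57, 0,0,0,0,0,0,0.57, 0,0,0,0,0,0,0.57]"
python3 plan.py 0.4545 -0.0125 0.031 5.4
```

```text
clock: 27.27
tcp_pos: [0.4523, -0.012, 0.0796]
eef_rot: [-179.9, 0.4, 5.4]
contact_force: [-1.6, 0.6, 0.3]
opening: 0.0392
grasp_force: 0.0
clock: 27.93
tcp_pos: [0.4547, -0.0121, 0.0828]
eef_rot: [180.0, -0.0, 5.4]
contact_force: [-0.0, 0.5, 0.3]
opening: 0.0378
grasp_force: 0.0
rows [-0.0003  0.0006  0.0691] [ 0.     -0.0002  0.    ] | at [ 0.4547 -0.0121  0.0828] [ 1.8e+02 -3.0e-02  5.4e+00] t 27.9 open 0.0378 grip 0.0 j6 81.6
```

```bash

python3 -m creep "[0,0.0005,0.02,0,0,0,0.57, 0,0.0005,0.04,0,0,0,0.57, 0,0.0005,0.055,0,0,0,0.57, 0,0.0005,0.065,0,0,0,0.57, 0,0.0005,0.069,0,0,0,0.57, 0,0.0005,0.069,0,0,0,0.57, 0,0.0005,0.069,0,0,0,1, 0,0.0005,0.069,0,0,0,1]"
python3 -m creep "[0,0,0,0,0,0,1, 0,0,0,0,0,0,1, 0,0,0,0,0,0,1, 0,0,0,0,0,0,1, 0,0,0,0,0,0,1, 0,0,-0.02,0,0,0,1, 0,0,-0.06,0,0,0,1, 0,0,-0.11,0,0,0,1]"
python3 plan.py 0.5290 -0.3064 0.13 5.4
```

```text
clock: 28.6
tcp_pos: [0.455, -0.0124, 0.0313]
eef_rot: [180.0, -0.0, 5.4]
contact_force: [-0.5, 0.1, -0.2]
opening: 0.0275
grasp_force: 0.0
clock: 29.27
tcp_pos: [0.4525, -0.0123, 0.1125]
eef_rot: [-180.0, 0.3, 5.4]
contact_force: [1.2, -0.5, -2.1]
opening: 0.0176
grasp_force: 30.0
rows [ 0.0644  0.3999 -0.024 ] [-0.0003  0.0017  0.    ] | at [ 0.4525 -0.0123  0.1125] [-179.95    0.31    5.41] t 29.3 open 0.0176 grip 30.0 j6 81.5
```

```bash

python3 -m creep "[0.006,0.04,-0.015,0,0,0,1, 0.015,0.095,-0.02,0,0,0,1, 0.024,0.15,-0.02,0,0,0,1, 0.033,0.205,-0.02,0,0,0,1, 0.042,0.26,-0.02,0,0,0,1, 0.051,0.315,-0.02,0,0,0,1, 0.059,0.37,-0.02,0,0,0,1, 0.063,0.4,-0.02,0,0,0,1]"
python3 -m creep "[0,0,0,0,0,0,1, 0,0,0,0,0,0,1, 0,0,0.03,0,0,0,1, 0,0,0.06,0,0,0,1, 0,0,0.09,0,0,0,1, 0,0,0.11,0,0,0,1, 0,0,0.115,0,0,0,1, 0,0,0.115,0,0,0,1]"
python3 plan.py 0.5290 -0.3064 0.033 5.4
```

```text
clock: 29.93
tcp_pos: [0.5306, -0.3108, 0.1284]
eef_rot: [179.9, -0.1, 5.3]
contact_force: [0.7, -0.6, -1.2]
opening: 0.0179
grasp_force: 30.0
clock: 30.6
tcp_pos: [0.5286, -0.3046, 0.0408]
eef_rot: [-179.9, 0.2, 5.5]
contact_force: [-0.5, 0.1, -1.8]
opening: 0.0174
grasp_force: 30.0
rows [0.0003 0.0024 0.0104] [-0.0007  0.0009  0.0004] | at [ 0.5286 -0.3046  0.0408] [-1.7987e+02  1.7000e-01  5.4800e+00] t 30.6 open 0.0174 grip 30.0 j6 53.4
```

```bash

python3 -m creep "[0,0,0.004,0,0,0,1, 0,0,0.009,0,0,0,1, 0,0,0.009,0,0,0,1, 0,0,0.009,0,0,0,1, 0,0,0.009,0,0,0,0.5, 0,0,0.009,0,0,0,0.5, 0,0,0.009,0,0,0,0.5, 0,0,0.009,0,0,0,0.5]"
python3 -m creep "[0,0,-0.04,0,0,0,0.57, 0,0,-0.09,0,0,0,0.57, 0,0,-0.14,0,0,0,0.57, -0.007,-0.055,-0.15,0,0,0,0.57, -0.014,-0.11,-0.15,0,0,0,0.57, -0.021,-0.165,-0.15,0,0,0,0.57, -0.028,-0.22,-0.15,0,0,0,0.57, -0.035,-0.275,-0.15,0,0,0,0.57]"
python3 plan.py 0.4525 0.0367 0.08 5.2
```

```text
clock: 31.27
tcp_pos: [0.5301, -0.3068, 0.0357]
eef_rot: [180.0, -0.0, 5.4]
contact_force: [0.5, 0.4, 0.0]
opening: 0.0407
grasp_force: 0.0
clock: 31.93
tcp_pos: [0.4837, -0.1026, 0.1482]
eef_rot: [180.0, -0.0, 5.4]
contact_force: [1.2, 0.5, -0.1]
opening: 0.0379
grasp_force: 0.0
rows [-0.0241 -0.1888  0.0909] [ 0.0001 -0.0003  0.0009] | at [ 0.4837 -0.1026  0.1482] [ 1.7999e+02 -5.0000e-02  5.3600e+00] t 31.9 open 0.0379 grip 0.0 j6 71.3
```

```bash

python3 -m creep "[-0.006,-0.05,0,0,0,0,0.57, -0.012,-0.1,0.02,0,0,0,0.57, -0.018,-0.15,0.05,0,0,0,0.57, -0.024,-0.187,0.08,0,0,0.001,0.57, -0.024,-0.188,0.09,0,0,0.001,0.57, -0.024,-0.188,0.09,0,0,0.001,0.57, -0.024,-0.188,0.09,0,0,0.001,0.57, -0.024,-0.188,0.09,0,0,0.001,0.57]"
python3 -m creep "[0,0,0,0,0,0,0.57, 0,0,0,0,0,0,0.57, 0,0,0,0,0,0,0.57, 0,0,0,0,0,0,0.57, 0,0,0,0,0,0,0.57, 0,0,0,0,0,0,0.57, 0,0,0,0,0,0,0.57, 0,0,0,0,0,0,0.57]"
python3 plan.py 0.4525 0.0367 0.031 5.2
```

```text
clock: 32.6
tcp_pos: [0.4543, 0.0339, 0.081]
eef_rot: [180.0, -0.1, 5.2]
contact_force: [-0.3, 0.2, 1.1]
opening: 0.0379
grasp_force: 0.0
clock: 33.27
tcp_pos: [0.4531, 0.0347, 0.0803]
eef_rot: [-180.0, 0.0, 5.2]
contact_force: [-0.4, -0.8, -0.5]
opening: 0.0379
grasp_force: 0.0
rows [-0.0006 -0.0027  0.0657] [-0.      0.      0.0002] | at [0.4531 0.0347 0.0803] [-180.      0.      5.23] t 33.3 open 0.0379 grip 0.0 j6 87.6
```

```bash

python3 -m creep "[0,-0.003,0.02,0,0,0,0.57, 0,-0.003,0.04,0,0,0,0.57, 0,-0.003,0.055,0,0,0,0.57, 0,-0.003,0.063,0,0,0,0.57, 0,-0.003,0.066,0,0,0,0.57, 0,-0.003,0.066,0,0,0,0.57, 0,-0.003,0.066,0,0,0,1, 0,-0.003,0.066,0,0,0,1]"
python3 -m creep "[0,0,0,0,0,0,1, 0,0,0,0,0,0,1, 0,0,0,0,0,0,1, 0,0,0,0,0,0,1, 0,0,0,0,0,0,1, 0,0,-0.03,0,0,0,1, 0,0,-0.08,0,0,0,1, 0,0,-0.13,0,0,0,1]"
python3 plan.py 0.5196 -0.2068 0.13 5.4
```

```text
clock: 33.93
tcp_pos: [0.4534, 0.0369, 0.0313]
eef_rot: [180.0, -0.1, 5.2]
contact_force: [0.0, 0.5, 0.0]
opening: 0.0277
grasp_force: 0.0
clock: 34.6
tcp_pos: [0.4515, 0.0368, 0.1284]
eef_rot: [-180.0, 0.2, 5.2]
contact_force: [0.6, -0.1, -1.2]
opening: 0.018
grasp_force: 30.0
rows [ 0.0609  0.3318 -0.0024] [-0.0001  0.0013 -0.001 ] | at [0.4515 0.0368 0.1284] [-179.99    0.23    5.23] t 34.6 open 0.018 grip 30.0 j6 87.9
```

```bash

python3 -m creep "[0.006,0.03,0,0,0,0,1, 0.014,0.075,0,0,0,0,1, 0.022,0.12,0,0,0,0,1, 0.031,0.17,0,0,0,0,1, 0.04,0.22,0,0,0,0,1, 0.049,0.27,0,0,0,0,1, 0.056,0.31,0,0,0,0,1, 0.059,0.332,0,0,0,0,1]"
python3 -m creep "[0,0,0,0,0,0,1, 0,0,0,0,0,0,1, 0,0,0.03,0,0,0,1, 0,0,0.06,0,0,0,1, 0,0,0.09,0,0,0,1, 0,0,0.11,0,0,0,1, 0,0,0.115,0,0,0,1, 0,0,0.115,0,0,0,1]"
python3 plan.py 0.5196 -0.2068 0.033 5.4
```

```text
clock: 35.27
tcp_pos: [0.5205, -0.2103, 0.1283]
eef_rot: [179.9, -0.1, 5.1]
contact_force: [-1.2, -0.0, -1.7]
opening: 0.0177
grasp_force: 30.0
clock: 35.93
tcp_pos: [0.5184, -0.2051, 0.0409]
eef_rot: [-179.9, 0.2, 5.3]
contact_force: [0.1, 0.1, -1.8]
opening: 0.0178
grasp_force: 30.0
rows [0.0014 0.0024 0.0106] [-0.0006  0.001  -0.0005] | at [ 0.5184 -0.2051  0.0409] [-179.9     0.18    5.32] t 35.9 open 0.0178 grip 30.0 j6 61.9
```

```bash

python3 -m creep "[0,0,0.004,0,0,0,1, 0,0,0.009,0,0,0,1, 0,0,0.009,0,0,0,1, 0,0,0.009,0,0,0,1, 0,0,0.009,0,0,0,0.5, 0,0,0.009,0,0,0,0.5, 0,0,0.009,0,0,0,0.5, 0,0,0.009,0,0,0,0.5]"
python3 -m creep "[0,0,-0.04,0,0,0,0.57, 0,0,-0.09,0,0,0,0.57, 0,0,-0.13,0,0,0,0.57, 0.014,-0.055,-0.13,0,0,0,0.57, 0.028,-0.11,-0.13,0,0,0,0.57, 0.042,-0.165,-0.13,0,0,0,0.57, 0.056,-0.22,-0.13,0,0,0,0.57, 0.065,-0.25,-0.13,0,0,0,0.57]"
python3 -m creep "[0,0,0,0,0,0,0.57, 0,0,0.03,0,0,0,0.57, 0,0,0.06,0,0,0,0.57, 0,0,0.07,0,0,0,0.57, 0,0,0.07,0,0,0,0.57, 0,0,0.07,0,0,0,0.57, 0,0,0.07,0,0,0,0.57, 0,0,0.07,0,0,0,0.57]"
python3 plan.py 0.5505 -0.0144 0.031 5.2
```

```text
clock: 36.6
tcp_pos: [0.5199, -0.2072, 0.0356]
eef_rot: [180.0, -0.0, 5.2]
contact_force: [-0.9, -0.1, 0.2]
opening: 0.041
grasp_force: 0.0
clock: 37.27
tcp_pos: [0.5513, -0.0129, 0.1332]
eef_rot: [-180.0, -0.0, 5.3]
contact_force: [0.1, -0.3, -0.2]
opening: 0.0379
grasp_force: 0.0
clock: 37.93
tcp_pos: [0.552, -0.0162, 0.0814]
eef_rot: [180.0, -0.1, 5.2]
contact_force: [1.1, -0.0, -0.7]
opening: 0.0377
grasp_force: 0.0
rows [-0.0018 -0.0026  0.0672] [ 0.0001 -0.0006  0.    ] | at [ 0.552  -0.0162  0.0814] [ 1.7998e+02 -1.0000e-01  5.2000e+00] t 37.9 open 0.0377 grip 0.0 j6 81.9
```

```bash

python3 -m creep "[-0.001,-0.0025,0.02,0,0,0,0.57, -0.001,-0.0025,0.04,0,0,0,0.57, -0.001,-0.0025,0.055,0,0,0,0.57, -0.001,-0.0025,0.063,0,0,0,0.57, -0.001,-0.0025,0.067,0,0,0,0.57, -0.001,-0.0025,0.067,0,0,0,0.57, -0.001,-0.0025,0.067,0,0,0,1, -0.001,-0.0025,0.067,0,0,0,1]"
python3 -m creep "[0,0,0,0,0,0,1, 0,0,0,0,0,0,1, 0,0,0,0,0,0,1, 0,0,0,0,0,0,1, 0,0,0,0,0,0,1, 0,0,-0.03,0,0,0,1, 0,0,-0.08,0,0,0,1, 0,0,-0.13,0,0,0,1]"
python3 plan.py 0.4444 -0.3144 0.13 5.4
```

```text
clock: 38.6
tcp_pos: [0.5507, -0.0141, 0.0306]
eef_rot: [180.0, -0.1, 5.2]
contact_force: [0.7, -0.6, 0.5]
opening: 0.0277
grasp_force: 0.0
clock: 39.27
tcp_pos: [0.5486, -0.0139, 0.1272]
eef_rot: [-180.0, 0.2, 5.2]
contact_force: [1.8, 0.2, -1.0]
opening: 0.0178
grasp_force: 30.0
rows [-0.1749  0.3863 -0.0033] [-0.0002  0.0014 -0.001 ] | at [ 0.5486 -0.0139  0.1272] [-179.96    0.25    5.23] t 39.3 open 0.0178 grip 30.0 j6 82.1
```

```bash

python3 -m creep "[-0.016,0.035,0,0,0,0,1, -0.039,0.085,0,0,0,0,1, -0.062,0.136,0,0,0,0,1, -0.085,0.187,0,0,0,0,1, -0.108,0.238,0,0,0,0,1, -0.131,0.289,0,0,0,0,1, -0.154,0.34,0,0,0,0,1, -0.175,0.384,0,0,0,0,1]"
python3 -m creep "[0,0,0,0,0,0,1, 0,0,0,0,0,0,1, 0,0,0.03,0,0,0,1, 0,0,0.06,0,0,0,1, 0,0,0.09,0,0,0,1, 0,0,0.11,0,0,0,1, 0,0,0.113,0,0,0,1, 0,0,0.113,0,0,0,1]"
python3 plan.py 0.4444 -0.3144 0.033 5.4
```

```text
clock: 39.93
tcp_pos: [0.4445, -0.3147, 0.1273]
eef_rot: [-180.0, 0.0, 5.2]
contact_force: [0.4, -0.0, -1.9]
opening: 0.0177
grasp_force: 30.0
clock: 40.6
tcp_pos: [0.4454, -0.3111, 0.0418]
eef_rot: [-179.9, 0.1, 5.3]
contact_force: [-0.1, 0.3, -1.9]
opening: 0.0177
grasp_force: 30.0
rows [-0.0017  0.0043  0.0117] [-0.0007  0.0007 -0.0005] | at [ 0.4454 -0.3111  0.0418] [-1.7988e+02  1.2000e-01  5.3100e+00] t 40.6 open 0.0177 grip 30.0 j6 48.5
```

```bash

python3 -m creep "[0,0,0.004,0,0,0,1, 0,0,0.009,0,0,0,1, 0,0,0.009,0,0,0,1, 0,0,0.009,0,0,0,1, 0,0,0.009,0,0,0,0.5, 0,0,0.009,0,0,0,0.5, 0,0,0.009,0,0,0,0.5, 0,0,0.009,0,0,0,0.5]"
python3 -m creep "[0,0,-0.04,0,0,0,0.57, 0,0,-0.09,0,0,0,0.57, 0,0,-0.13,0,0,0,0.57, 0.02,-0.05,-0.13,0,0,0,0.57, 0.04,-0.1,-0.13,0,0,0,0.57, 0.06,-0.15,-0.13,0,0,0,0.57, 0.08,-0.2,-0.13,0,0,0,0.57, 0.1,-0.25,-0.13,0,0,0,0.57]"
python3 plan.py 0.5515 0.0426 0.08 6.6
```

```text
clock: 41.27
tcp_pos: [0.446, -0.313, 0.0364]
eef_rot: [180.0, -0.0, 5.2]
contact_force: [-0.3, -0.3, -0.5]
opening: 0.0405
grasp_force: 0.0
clock: 41.93
tcp_pos: [0.5036, -0.1177, 0.1339]
eef_rot: [180.0, -0.0, 5.2]
contact_force: [0.1, -0.6, -0.3]
opening: 0.0381
grasp_force: 0.0
rows [ 0.0828 -0.2071  0.0719] [ 0.0001 -0.0002 -0.0078] | at [ 0.5036 -0.1177  0.1339] [ 1.7999e+02 -4.0000e-02  5.1900e+00] t 41.9 open 0.0381 grip 0.0 j6 70.3
```

```bash

python3 -m creep "[0.02,-0.05,0,0,0,0,0.57, 0.04,-0.1,0,0,0,-0.004,0.57, 0.06,-0.15,0.02,0,0,-0.008,0.57, 0.08,-0.2,0.04,0,0,-0.008,0.57, 0.083,-0.207,0.06,0,0,-0.008,0.57, 0.083,-0.207,0.07,0,0,-0.008,0.57, 0.083,-0.207,0.07,0,0,-0.008,0.57, 0.083,-0.207,0.07,0,0,-0.008,0.57]"
python3 -m creep "[0,0,0,0,0,0,0.57, 0,0,0,0,0,0,0.57, 0,0,0,0,0,0,0.57, 0,0,0,0,0,0,0.57, 0,0,0,0,0,0,0.57, 0,0,0,0,0,0,0.57, 0,0,0,0,0,0,0.57, 0,0,0,0,0,0,0.57]"
python3 plan.py 0.5515 0.0426 0.031 6.6
```

```text
clock: 42.6
tcp_pos: [0.5506, 0.0401, 0.0808]
eef_rot: [180.0, 0.1, 6.6]
contact_force: [0.0, -0.2, 0.2]
opening: 0.0376
grasp_force: 0.0
clock: 43.27
tcp_pos: [0.5513, 0.041, 0.0811]
eef_rot: [180.0, -0.0, 6.7]
contact_force: [0.8, -0.1, -0.5]
opening: 0.0373
grasp_force: 0.0
rows [ 0.0006 -0.0021  0.0668] [ 0.     -0.      0.0004] | at [0.5513 0.041  0.0811] [180.    -0.     6.67] t 43.3 open 0.0373 grip 0.0 j6 86.4
```

```bash

python3 -m creep "[0,-0.002,0.02,0,0,0,0.57, 0,-0.002,0.04,0,0,0,0.57, 0,-0.002,0.055,0,0,0,0.57, 0,-0.002,0.063,0,0,0,0.57, 0,-0.002,0.067,0,0,0,0.57, 0,-0.002,0.067,0,0,0,0.57, 0,-0.002,0.067,0,0,0,1, 0,-0.002,0.067,0,0,0,1]"
python3 -m creep "[0,0,0,0,0,0,1, 0,0,0,0,0,0,1, 0,0,0,0,0,0,1, 0,0,0,0,0,0,1, 0,0,0,0,0,0,1, 0,0,-0.03,0,0,0,1, 0,0,-0.08,0,0,0,1, 0,0,-0.13,0,0,0,1]"
python3 plan.py 0.4350 -0.2148 0.13 5.4
```

```text
clock: 43.93
tcp_pos: [0.5515, 0.0425, 0.0313]
eef_rot: [180.0, -0.1, 6.7]
contact_force: [0.2, -0.2, 0.1]
opening: 0.0279
grasp_force: 0.0
clock: 44.6
tcp_pos: [0.5494, 0.0424, 0.1279]
eef_rot: [-180.0, 0.2, 6.7]
contact_force: [1.2, 0.3, -1.7]
opening: 0.0178
grasp_force: 30.0
rows [-0.1913  0.3229 -0.002 ] [-0.0001  0.0014  0.007 ] | at [0.5494 0.0424 0.1279] [-179.98    0.25    6.67] t 44.6 open 0.0178 grip 30.0 j6 86.5
```

```bash

python3 -m creep "[-0.018,0.03,0,0,0,0,1, -0.045,0.075,0,0,0,0.007,1, -0.071,0.12,0,0,0,0.007,1, -0.098,0.165,0,0,0,0.007,1, -0.125,0.21,0,0,0,0.007,1, -0.152,0.256,0,0,0,0.007,1, -0.179,0.302,0,0,0,0.007,1, -0.192,0.322,0,0,0,0.007,1]"
python3 -m creep "[0,0,0,0,0,0,1, 0,0,0,0,0,0,1, 0,0,0.03,0,0,0,1, 0,0,0.06,0,0,0,1, 0,0,0.09,0,0,0,1, 0,0,0.11,0,0,0,1, 0,0,0.113,0,0,0,1, 0,0,0.113,0,0,0,1]"
python3 plan.py 0.4350 -0.2148 0.033 5.4
```

```text
clock: 45.27
tcp_pos: [0.4342, -0.217, 0.1282]
eef_rot: [180.0, 0.0, 5.3]
contact_force: [-0.2, 0.8, -2.2]
opening: 0.0178
grasp_force: 30.0
clock: 45.93
tcp_pos: [0.4359, -0.2126, 0.0427]
eef_rot: [-179.9, 0.1, 5.5]
contact_force: [0.3, 0.5, -1.5]
opening: 0.0177
grasp_force: 30.0
rows [-0.0014  0.0028  0.0129] [-0.0005  0.0007  0.0006] | at [ 0.4359 -0.2126  0.0427] [-1.7992e+02  1.2000e-01  5.5000e+00] t 45.9 open 0.0177 grip 30.0 j6 57.1
```

Now I'll release it, rise and withdraw towards the left, so the top camera sees both trays.

```bash

python3 -m creep "[0,0,0.004,0,0,0,1, 0,0,0.01,0,0,0,1, 0,0,0.01,0,0,0,1, 0,0,0.01,0,0,0,1, 0,0,0.01,0,0,0,0.5, 0,0,0.01,0,0,0,0.5, 0,0,0.01,0,0,0,0.5, 0,0,0.01,0,0,0,0.5]"
python3 -m creep "[0,0,-0.04,0,0,0,0.5, 0,0,-0.09,0,0,0,0.5, 0,0,-0.14,0,0,0,0.5, 0,0,-0.19,0,0,0,0.5, 0,0,-0.24,0,0,0,0.5, 0,0,-0.27,0,0,0,0.5, 0,0,-0.27,0,0,0,0.5, 0,0,-0.27,0,0,0,0.5]"
python3 -m creep "[0,-0.05,0,0,0,0,0.5, 0,-0.1,0,0,0,0,0.5, 0,-0.15,0,0,0,0,0.5, 0,-0.2,0,0,0,0,0.5, 0,-0.25,0,0,0,0,0.5, 0,-0.3,0,0,0,0,0.5, 0,-0.35,0,0,0,0,0.5, 0,-0.36,0,0,0,0,0.5]"
python3 -m creep "[0,0,0,0,0,0,0.5, 0,0,0,0,0,0,0.5, 0,0,0,0,0,0,0.5, 0,0,0,0,0,0,0.5, 0,0,0,0,0,0,0.5, 0,0,0,0,0,0,0.5, 0,0,0,0,0,0,0.5, 0,0,0,0,0,0,0.5]"
python3 - <<'E'
from wm import *
im,m=grab("wrist","w8"); t,_=grab("top","top4"); s,_=grab("scene","scene4")
a=cv2.resize(s[150:310,180:400],None,fx=3.6,fy=3.6,interpolation=cv2.INTER_CUBIC); cv2.imwrite('pics/c4.png',a)
H,S,V=cv2.split(cv2.cvtColor(im,cv2.COLOR_BGR2HSV))
E
```

```text
clock: 46.6
tcp_pos: [0.4363, -0.2143, 0.0364]
eef_rot: [180.0, -0.0, 5.4]
contact_force: [-0.3, -0.1, 0.5]
opening: 0.0408
grasp_force: 0.0
clock: 47.27
tcp_pos: [0.4367, -0.2144, 0.2398]
eef_rot: [179.9, -0.2, 5.4]
contact_force: [-0.6, 0.7, -0.5]
opening: 0.044
grasp_force: 0.0
clock: 47.93
tcp_pos: [0.4086, 0.0583, 0.2368]
eef_rot: [-179.9, 0.2, 5.6]
contact_force: [0.0, 0.4, -0.4]
opening: 0.0441
grasp_force: 0.0
clock: 48.6
tcp_pos: [0.4107, 0.0543, 0.2386]
eef_rot: [-180.0, -0.0, 5.4]
contact_force: [0.5, 0.2, -0.3]
opening: 0.0442
grasp_force: 0.0
```

View pics/w8.png

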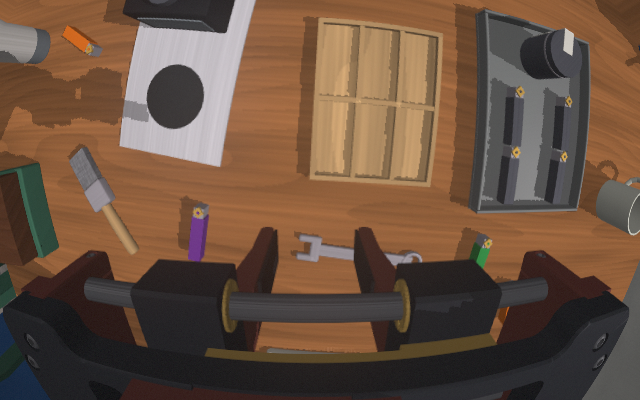

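View pics/c4.png

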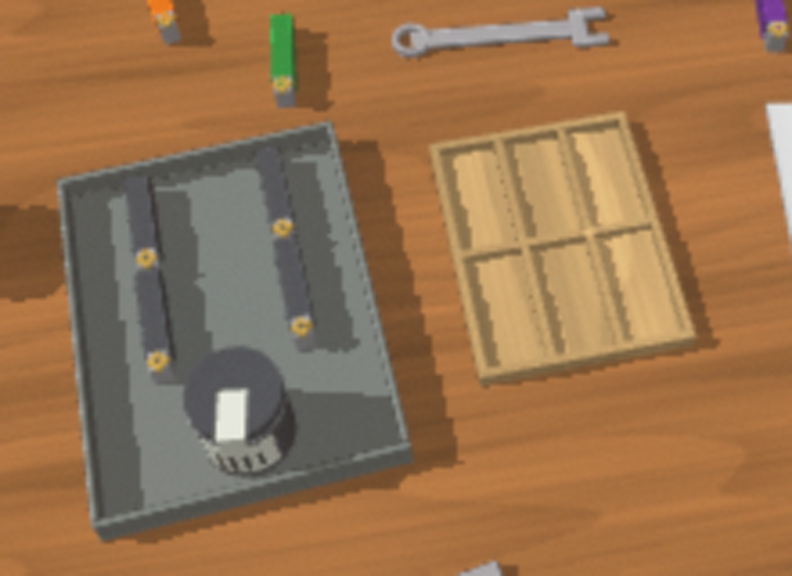

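Both views show the pocket tray empty, all four tools flat in the job tray, the tin upright beside them and the mug standing. I'll check the tin's position and hand in.

```bash
python3 - <<'E'
from wm import *
im,m=grab("wrist","w9")
H,S,V=cv2.split(cv2.cvtColor(im,cv2.COLOR_BGR2HSV))
show('tab',(S<60)&(V>165),30,(545,15,590,62),m,.075)
print(robot.finish_job())
E
```

```text
tab px [568.  42.] rect [ 633.8 -251.8] [18.  32.6] 83.7 ell [ 633.9 -251.7] [18.5 40.7] circ [ 634.2 -251.9] 18.3
   corners [[617.0, -259.0], [649.0, -263.0], [651.0, -245.0], [619.0, -241.0]]
the job is handed in; nothing more can be done
None
```

Job handed in at about 49 s: the tin stood centred on the pad with its label facing the window while the button was pressed to its stop, then the tin (upright) and all four tools went into the grey tray with the mug left standing; the hand-in call gave no verdict.

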